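# Film the carved bottles and put them in the damp box

## Task

Lay the modelling tools from the camera's plate flat in the steel tray, then push the camera's pedal right down to start filming. Lift each clay bottle there is (the tall slim one before the short broad one) to lens height over the ring mark, upright and centred, show the lens its seal side squarely, then the other three by quarter turns clockwise seen from above, each held still for about a second, and stand it in the damp box. When all are filmed push the pedal right down again to stop, press the lid onto the box until it is home and level all round, and leave everything else on the bench where it is.

Things in the scene. Friction and masses are not known exactly. Their poses are not given: they have to be found in the camera images.
- tall: the tall slim brown clay bottle, stands upright: square body 42 x 42 x 66 mm high, round straight neck 24 mm across, 34 mm long. Origin: centre of underside. Grip by the neck from above, at any yaw, tool origin 24 mm above the body's flat top. Sides: +x round raised seal; +y three level ribs; -x three upright ribs; -y a cross (the order when turned clockwise from above). May be absent
- short: the short broad brown clay bottle, stands upright: square body 52 x 52 x 54 mm high, round straight neck 24 mm across, 34 mm long. Origin: centre of underside. Grip by the neck from above, at any yaw, tool origin 24 mm above the body's flat top. Sides: +x round raised seal; +y three level ribs; -x three upright ribs; -y a cross (the order when turned clockwise from above). May be absent
- tall_mid (a point): middle of the tall bottle's square body, on its axis, 33 mm above its underside
- short_mid (a point): middle of the short bottle's square body, on its axis, 27 mm above its underside
- tall_seal (a point): centre of the tall bottle's seal side, 21 mm from its axis along +x
- short_seal (a point): centre of the short bottle's seal side, 26 mm from its axis along +x
- spot (a point): where the middle of a bottle's body belongs when filmed: on the lens axis, straight above the ring mark (68 mm across) on the grey plate, 130 mm above the bench. x points level to the lens, z up. Fixed bench camera: plate 160 mm wide (y), 10 mm thick, x -90 to +160 mm; lens front at x = 98 mm; lens, black head and LED bars reach 180 mm above the bench, all beyond x = 95 mm, y within 72 mm
- pedal (a joint): camera's sprung pedal switch, fixed: hinged grey plate 94 x 54 mm on a black base; 0 (up) to 0.2 rad (right down, at its stop), springs back; about 4 N at the start, 12 N right down, pushed at its pad
- pedal_pad (a point): top of the ribbed pad near the pedal's free end, 76 mm from its hinge; about 45 mm above the bench at rest, sinks 15 mm over the full stroke. x points from the pad to the hinge
- tub: damp box: open white plastic tub, fixed, outside 118 (x) x 168 (y) mm, 119 mm high, walls 4 mm, plaster floor; two bottles stand in it side by side along y (38 mm either side of the middle). Origin: centre of underside
- tub_floor (a point): centre of the plaster floor, 15 mm above the bench
- tub_rim (a point): centre of the tub's mouth at the height of the rim, 119 mm above the bench; inside the mouth is 110 (x) x 160 (y) mm, with a springy rubber seal 2 to 14 mm below the rim that stands 4 mm in from each wall
- lid: loose grey lid, 110 g, lying right way up: flange 122 (x) x 172 (y) x 5 mm; under it a plug 104 x 154 mm, 12 mm deep, that fits the mouth with 3 mm to spare each side; on top a grip bar 16 (x) x 60 (y) mm, 28 mm high, its top 45 mm above the origin. Origin: centre of the plug's underside. Laid on, it stops on the seal 7 mm proud; about 10 N pushed on the middle sends it home
- lid_seat (a point): centre of the lid's flange underside, 12 mm above the lid's origin; home when level with tub_rim
- tray_in (a point): steel tool tray, fixed, 200 (x) x 140 (y) mm outside, 28 mm high, walls 4 mm; this point: centre of its inner floor, 4 mm above the bench, axes of the tray
- tool0: boxwood modelling tool, 140 mm along x, 14 mm wide, 10 mm thick, 25 g, lying flat on the camera's plate at the start. Origin: centre of its underside. May be absent
- tool1: boxwood modelling tool, 140 mm along x, 14 mm wide, 10 mm thick, 25 g, lying flat on the camera's plate at the start. Origin: centre of its underside. May be absent
- tool2: boxwood modelling tool, 140 mm along x, 14 mm wide, 10 mm thick, 25 g, lying flat on the camera's plate at the start. Origin: centre of its underside. May be absent
- bowl: small blue bowl, 84 mm across, 42 mm high; not part of the job, leave it where it stands. Origin: centre of its underside
- lump0: lump of clay, 34 mm across, 28 mm high; not part of the job, leave it where it stands. Origin: centre of its underside
- lump1: another such lump of clay; not part of the job, leave it where it stands. Origin: centre of its underside
- medal: clay medal on a black board 110 x 110 mm, 22 mm high; not part of the job, leave it where it stands. Origin: centre of its underside
- jar: white jar, 66 mm across, with upright tools, some 190 mm high; not part of the job, leave it where it stands. Origin: centre of its underside
- mould: round plaster mould, 110 mm across, 35 mm high; not part of the job, leave it where it stands. Origin: centre of its underside
Mind the look-alikes: they are no part of the job. Leave any red look-alike of the part that bears tray_in alone.

How it is judged:
On the way, in this order (a step that is already met when the one before it is completed fails the run):
1. with every modelling tool lying in the tray, the camera's pedal pressed right down (value of joint pedal above 0.17 rad and x of tool0 in the frame of tray_in between -0.094 and 0.094 m and y of tool0 in the frame of tray_in between -0.064 and 0.064 m and z of each of tool0, tool1, tool2 in the frame of tray_in below 0.022 m and angle between tool0's own x axis and vertical between 1.45 and 1.69 rad and linear speed of each of tool0, tool1, tool2 below 0.03 m/s and x of tool1 in the frame of tray_in between -0.094 and 0.094 m and y of tool1 in the frame of tray_in between -0.064 and 0.064 m and angle between tool1's own x axis and vertical between 1.45 and 1.69 rad and x of tool2 in the frame of tray_in between -0.094 and 0.094 m and y of tool2 in the frame of tray_in between -0.064 and 0.064 m and angle between tool2's own x axis and vertical between 1.45 and 1.69 rad), for 0.05 s.
2. the tall slim bottle held still before the lens, seal side facing it (distance between tall_mid and spot below 0.018 m and x of tall_seal in the frame of spot above 0 m and angle between the x axis of tall and the x axis of spot, either way round below 0.2 rad and angle between tall's own z axis and vertical below 0.15 rad and linear speed of tall below 0.03 m/s and angular speed of tall below 0.25 rad/s), for 0.5 s.
3. the tall slim bottle held still before the lens, side with level ribs facing it (distance between tall_mid and spot below 0.018 m and y of tall_seal in the frame of spot below 0 m and angle between the y axis of tall and the x axis of spot, either way round below 0.2 rad and angle between tall's own z axis and vertical below 0.15 rad and linear speed of tall below 0.03 m/s and angular speed of tall below 0.25 rad/s), for 0.5 s.
4. the tall slim bottle held still before the lens, side with upright ribs (the back) facing it (distance between tall_mid and spot below 0.018 m and x of tall_seal in the frame of spot below 0 m and angle between the x axis of tall and the x axis of spot, either way round below 0.2 rad and angle between tall's own z axis and vertical below 0.15 rad and linear speed of tall below 0.03 m/s and angular speed of tall below 0.25 rad/s), for 0.5 s.
5. the tall slim bottle held still before the lens, side with the cross facing it (distance between tall_mid and spot below 0.018 m and y of tall_seal in the frame of spot above 0 m and angle between the y axis of tall and the x axis of spot, either way round below 0.2 rad and angle between tall's own z axis and vertical below 0.15 rad and linear speed of tall below 0.03 m/s and angular speed of tall below 0.25 rad/s), for 0.5 s.
6. the short broad bottle held still before the lens, seal side facing it (distance between short_mid and spot below 0.018 m and x of short_seal in the frame of spot above 0 m and angle between the x axis of short and the x axis of spot, either way round below 0.2 rad and angle between short's own z axis and vertical below 0.15 rad and linear speed of short below 0.03 m/s and angular speed of short below 0.25 rad/s), for 0.5 s.
7. the short broad bottle held still before the lens, side with level ribs facing it (distance between short_mid and spot below 0.018 m and y of short_seal in the frame of spot below 0 m and angle between the y axis of short and the x axis of spot, either way round below 0.2 rad and angle between short's own z axis and vertical below 0.15 rad and linear speed of short below 0.03 m/s and angular speed of short below 0.25 rad/s), for 0.5 s.
8. the short broad bottle held still before the lens, side with upright ribs (the back) facing it (distance between short_mid and spot below 0.018 m and x of short_seal in the frame of spot below 0 m and angle between the x axis of short and the x axis of spot, either way round below 0.2 rad and angle between short's own z axis and vertical below 0.15 rad and linear speed of short below 0.03 m/s and angular speed of short below 0.25 rad/s), for 0.5 s.
9. the short broad bottle held still before the lens, side with the cross facing it (distance between short_mid and spot below 0.018 m and y of short_seal in the frame of spot above 0 m and angle between the y axis of short and the x axis of spot, either way round below 0.2 rad and angle between short's own z axis and vertical below 0.15 rad and linear speed of short below 0.03 m/s and angular speed of short below 0.25 rad/s), for 0.5 s.
10. the pedal pressed right down again (value of joint pedal above 0.17 rad), for 0.05 s.
At the end, for the whole second after the job is handed in: Every tool present lies flat inside the tray; every bottle present stands upright (within 0.1 rad) on the damp box's floor; the lid's flange is home on the rim (less than 2.5 mm proud, within 5 mm of centre, level to 0.03 rad); the pedal is up; all at rest (x of tool0 in the frame of tray_in between -0.094 and 0.094 m and y of tool0 in the frame of tray_in between -0.064 and 0.064 m and z of each of tool0, tool1, tool2 in the frame of tray_in below 0.022 m and angle between tool0's own x axis and vertical between 1.45 and 1.69 rad and linear speed of each of tool0, tool1, tool2, tall, short below 0.03 m/s and x of tool1 in the frame of tray_in between -0.094 and 0.094 m and y of tool1 in the frame of tray_in between -0.064 and 0.064 m and angle between tool1's own x axis and vertical between 1.45 and 1.69 rad and x of tool2 in the frame of tray_in between -0.094 and 0.094 m and y of tool2 in the frame of tray_in between -0.064 and 0.064 m and angle between tool2's own x axis and vertical between 1.45 and 1.69 rad and x of tall in the frame of tub_floor between -0.05 and 0.05 m and y of tall in the frame of tub_floor between -0.075 and 0.075 m and z of each of tall, short in the frame of tub_floor below 0.006 m and angle between each of tall, short's own z axis and vertical below 0.1 rad and x of short in the frame of tub_floor between -0.05 and 0.05 m and y of short in the frame of tub_floor between -0.075 and 0.075 m and z of lid_seat in the frame of tub_rim between -0.004 and 0.0025 m and horizontal distance between lid_seat and tub_rim below 0.005 m and angle between lid's own z axis and vertical below 0.03 rad and linear speed of lid below 0.02 m/s and value of joint pedal below 0.05 rad); the robot touches nothing.
It fails at once if a bystander (bowl, clay lumps, medal, jar, plaster mould) shoved more than 3 cm (distance of any of bowl, lump0, lump1, medal, jar, mould from where it was at the start of the episode above 0.03 m).
Of tool0, tool1, tool2 only 2 to 3 are there at a start; the rules pass over those that are not, and their reading is None.
Of tall, short only 1 to 2 are there at a start; the rules pass over those that are not, and their reading is None.
At some moment in a run one of tool0, tool1, tool2, lid may be knocked a few centimetres aside while the robot is not near it.
Once in a run the grip may slacken for a moment while it holds something.
It also fails if it takes over 210 s, if anything falls off the work surface, if the arm or the gripper's body presses on something with over 40 N, if the wrist force passes 120 N, or if a joint passes its speed limit or range.

## Robot

A 6-joint arm with a two-finger parallel gripper is mounted at the origin on the work surface. World frame = base frame: x ahead of the robot, y to its left, z up, the work surface at z = 0. Lengths are in m, angles in rad, forces in N, time in s.
With the tool pointing down it reaches from about 0.325 to 0.85 m from the base axis. Payload 15.5 kg.
Tool frame: the origin (TCP) lies between the finger pads, 19 mm behind the fingertips; this is the grasp point; z points along the fingers, y is the line along which they close (so a half turn about z gives the same grasp; the last joint's range is limited). The gripper opens to 91 mm and grips with 3 to 60 N. Pads are 32 mm wide; open, the fingers measure 118 mm over their backs; the gripper's body (76 mm by 178 mm) begins 60 mm behind the grasp point.
Start: joints at [1.073, 0.494, 1.345, -0, 1.302, -0.096], TCP at [0.244, 0.575, 0.233] pointing down, gripper open.
Joint ranges: [-2.91, 2.91], [-0.82, 2.16], [0.22, 2.67], [-1.22, 4.37], [0.12, 2.79], [-3.08, 3.08]. Speed limits (rad/s): [1.89, 1.89, 2.57, 3.01, 3.01, 3.01].

## Interface

Orientations are given as a 3x3 rotation matrix whose columns are the frame's x, y, z axes.
In Python, from bench import robot gives the robot as it stands.
- The arm moves only by the tool step_arm, never from a script. Its arguments are lists of equal length, an entry for each row: "travel": the shift along the tool's x, y, z in mm, a list of three; "twist": the turn, a rotation vector about the tool's x, y, z in degrees, a list of three. A call has exactly 8 rows; each row is the pose to reach, as a shift and turn from the pose commanded when the call began, along the tool's axes at that moment; what a row does not reach only later rows make up. A row lasts 1/10 s, in which the tool goes at most 50 mm and 8.59 degrees, less where a joint would pass 70% of its speed; a pose out of reach is approached as far as the arm can. A call with a gripper value outside its range is refused whole. "jaw" is the opening, from -1 (shut) to 1 (fully open), set as the call begins (left out, the last holds). The fingers move at their own pace and stop on an object; the grip force is fixed at half the most. Time passes only in rows, so rows that repeat a pose let the fingers close, or fill a call up. It gives the time, the measured TCP pose, the force, the opening and the grip force at its end, in the units of the state.
- robot.observe(): the state, without advancing time (a new reading comes with each control period).
- robot.camera(name): name is "scene" or "top" or "wrist"; returns a dict with "color" (384x512x3 uint8, blue, green, red), "mtx" (3x3 intrinsics, pixels), "distortion" ([k1, k2, p1, p2, k3] as OpenCV has them; the pictures are not rectified), "rvec" (rotation vector, rad) and "tvec" (3), from world to camera coordinates, as OpenCV has them. Camera axes: x right, y down, z forward; pixel columns grow to the right and rows downward; lengths in m; the calibration is good to about 2 mm. A picture is of the moment at which its call begins. There is no depth.
- robot.hand_in(): hands the job in; it is judged then, once.
Trained networks look in the newest picture that a camera, given by its name, has taken for a name from the list of things; names that differ only in an ending like _2 or _b are one class to them, and where a whole thing is asked for, a point or a joint stands for the part that bears it (a point fixed in the world has none). Each returns a list of dicts, best first, with "score" (0 to 1); they miss things now and then, are a little off and sometimes report something else, mostly with a low value. They report only what shows in the picture. A call takes as long as a camera call. They do not tell look-alikes from the thing itself.
- robot.boxes_of(thing, camera): "xy" ([column, row] in pixels, amid what is visible of it).
- robot.trace(thing, camera): "mask" (384x512 bool, what is visible of it) and "xy" ([column, row] in pixels, amid what is visible of it).
- robot.place_of(thing, camera): "xy" ([column, row] in pixels: a listed point, or the origin of a listed thing).
The state is a dict: "clock": time; "joint_positions": joint angles; "joint_velocities": joint speeds; "tau": joint torques, N m; "ee_pos": TCP position; "eef_rot": TCP orientation; "contact_force": force on the tool from outside, world axes, zero at the start; "wrist_torque": the same for the moment, N m; "gripper_width": opening from 0.0 (shut) to 1.0 (fully open); "grasp_force": force on a finger pad.
Only numpy, scipy, OpenCV 4.12 (cv2) and the standard library are available. Lean on these libraries where they do the work, as an engineer would, in place of code of your own. Each camera call takes 0.05 s, during which the arm holds its last target. There are 200 camera calls.

## Working session

There is one attempt and no reset: what is moved stays moved. The work goes in short steps, Python scripts to look and compute and a tool call to move; the robot and the scene stay as the last step left them, time stands still between calls to the robot, and variables do not carry over. Pictures are saved under pics/ and viewed, at most 14 in all, crops included, and the job is handed in when it is done.

Besides the shell and the picture viewer there is one more tool, called after "Request:" as name(argument=value, ...) on one line, values as JSON. step_arm: Moves the arm, as the interface text tells. Its arguments: {"type":"object","properties":{"travel":{"type":"array"},"twist":{"type":"array"},"jaw":{"type":"number"}},"required":["travel","twist"]}

```bash
ls; mkdir -p pics
python3 - <<'E'
from bench import robot
import cv2
s=robot.observe(); print(s['clock'],s['ee_pos'],s['eef_rot'],s['gripper_width'])
a=[robot.camera(n)['color'] for n in('scene','top','wrist')]
cv2.imwrite('pics/a.png',a[0]);cv2.imwrite('pics/b.png',a[1]);cv2.imwrite('pics/c.png',a[2])
for n in('top','scene'):
  for t in 'tall short pedal pedal_pad tub lid tray_in tool0 bowl lump0 medal jar mould spot'.split():
    r=robot.place_of(t,n); print(n,t,[(round(d['score'],2),[int(v) for v in d['xy']]) for d in r if d['score']>.2])
E
```

```text
pics
0.0 [0.24422253 0.57491648 0.23210931] [[-9.20397841e-01  3.90982681e-01 -5.98110381e-04]
 [ 3.90983124e-01  9.20397144e-01 -1.13750877e-03]
 [ 1.05752858e-04 -1.28081168e-03 -9.99999174e-01]] 1.0018953318356052
top tall []
top short [(0.98, [133, 172]), (0.31, [395, 153])]Traceback (most recent call last):
  File "<stdin>", line 8, in <module>
ValueError: it knows: bowl, jar, lid, lid_seat, lump, medal, mould, pedal_pad, short, short_mid, short_seal, spot, tall, tall_mid, tall_seal, tool, tray_in, tub, tub_floor, tub_rim
```

```bash
cat > h.py <<'E'
from bench import robot
import cv2, numpy as np
def ray(c,xy):
    R=cv2.Rodrigues(np.array(c['rvec'],float))[0]; t=np.array(c['tvec'],float).ravel()
    u=cv2.undistortPoints(np.array([[xy]],float),np.array(c['mtx'],float),np.array(c['distortion'],float))[0,0]
    o=-R.T@t; d=R.T@np.array([u[0],u[1],1.]); return o,d/np.linalg.norm(d)
def onz(c,xy,z):
    o,d=ray(c,xy); return o+d*(z-o[2])/d[2]
def tri(rays):
    A=np.zeros((3,3));b=np.zeros(3)
    for o,d in rays:
        P=np.eye(3)-np.outer(d,d); A+=P;b+=P@o
    p=np.linalg.solve(A,b); return p,max(np.linalg.norm((np.eye(3)-np.outer(d,d))@(p-o)) for o,d in rays)
def proj(c,p):
    return cv2.projectPoints(np.array(p,float).reshape(-1,1,3),np.array(c['rvec'],float),np.array(c['tvec'],float),np.array(c['mtx'],float),np.array(c['distortion'],float))[0][:,0]
E
python3 - <<'E'
from h import *
np.set_printoptions(precision=4,suppress=True)
T='tall tall_mid tall_seal short short_mid short_seal pedal_pad tub tub_floor tub_rim lid lid_seat tray_in tool bowl lump medal jar mould spot'.split()
C={}
Z=dict(tall_mid=.033,short_mid=.027,tall_seal=.033,short_seal=.027,pedal_pad=.045,tub_rim=.119,tub_floor=.015,lid_seat=.012,tray_in=.004,spot=.13,tool=.01)
for n in('top','scene'):
  C[n]=robot.camera(n); print(n,-cv2.Rodrigues(C[n]['rvec'])[0].T@np.ravel(C[n]['tvec']))
  for t in T:
    r=robot.place_of(t,n); print(n,t,[(round(d['score'],2),[int(v) for v in d['xy']],onz(C[n],d['xy'],Z.get(t,0)).round(3)[:2].tolist()) for d in r if d['score']>.2])
E
```

```text
top [ 0.2216 -0.0281  1.418 ]
top tall [(0.86, [187, 161], [0.617, 0.175])]
top tall_mid [(0.84, [184, 158], [0.618, 0.18])]
top tall_seal [(0.79, [187, 163], [0.601, 0.171])]
top short [(0.76, [132, 173], [0.584, 0.338])]
top short_mid [(0.56, [133, 170], [0.588, 0.328]), (0.49, [135, 177], [0.565, 0.321]), (0.24, [339, 147], [0.643, -0.278]), (0.23, [186, 223], [0.426, 0.173])]
top short_seal [(0.61, [140, 176], [0.568, 0.309])]
top pedal_pad [(0.78, [186, 225], [0.42, 0.17])]
top tub [(0.85, [347, 215], [0.443, -0.292]), (0.38, [133, 172], [0.588, 0.337]), (0.34, [136, 166], [0.605, 0.328])]
top tub_floor [(0.66, [349, 217], [0.437, -0.296]), (0.33, [348, 218], [0.433, -0.293])]
top tub_rim [(0.92, [355, 211], [0.435, -0.292]), (0.71, [113, 227], [0.405, 0.354])]
top lid [(0.77, [118, 228], [0.42, 0.374])]
top lid_seat [(0.62, [113, 224], [0.43, 0.386])]
top tray_in [(0.77, [356, 304], [0.19, -0.303]), (0.73, [339, 145], [0.655, -0.28]), (0.59, [139, 178], [0.568, 0.316])]
top tool [(0.75, [229, 158], [0.622, 0.047]), (0.48, [267, 160], [0.612, -0.064])]
top bowl [(0.9, [244, 232]
[... 1197 characters left out ...]
0.73, [338, 225], [0.374, 0.161]), (0.67, [221, 249], [0.602, -0.069]), (0.62, [144, 236], [0.651, -0.273]), (0.56, [416, 269], [0.441, 0.382])]
scene tool [(0.83, [257, 272], [0.633, 0.049]), (0.7, [223, 251], [0.61, -0.059]), (0.44, [280, 214], [0.411, 0.006])]
scene bowl [(0.78, [283, 212], [0.389, 0.007])]
scene lump [(0.72, [304, 320], [0.703, 0.197]), (0.51, [250, 210], [0.423, -0.081])]
scene medal [(0.96, [366, 360], [0.734, 0.342]), (0.36, [378, 288], [0.541, 0.316]), (0.34, [101, 209], [0.616, -0.456])]
scene jar [(0.74, [103, 208], [0.608, -0.456])]
scene mould [(0.61, [271, 348], [0.796, 0.164])]
scene spot [(0.65, [237, 225], [0.627, -0.004]), (0.6, [251, 208], [0.559, -0.005])]
```

View pics/a.png

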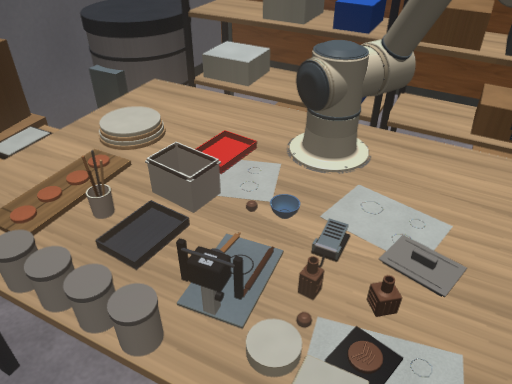

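View pics/b.png

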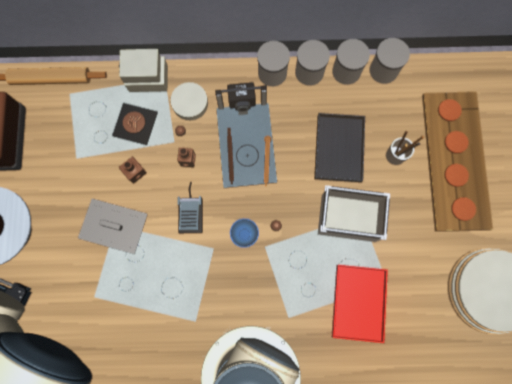

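The pictures show two tools on the plate (top px 229,158 and 267,160), both bottles (top px 187,160 and 133,170), and the tub at 355,213. The lid is at 115,226, the dark tray at 340,147 and the red look-alike at 360,303. I'll start by lifting over the middle of the work area with the tool squared to the world axes.

Request:
step_arm(travel=[[-45,-24,-10],[-90,-47,-20],[-135,-71,-30],[-180,-95,-40],[-224,-119,-50],[-269,-142,-60],[-314,-166,-70],[-359,-190,-80]], twist=[[0,0,-3],[0,0,-6],[0,0,-9],[0,0,-12],[0,0,-15],[0,0,-18],[0,0,-21],[0,0,-23]], jaw=0)

```text
clock: 3.15
ee_pos: [0.4929, 0.2689, 0.3106]
eef_rot: [[-1.0, -0.002, 0.0], [-0.002, 1.0, 0.0], [-0.0, 0.0, -1.0]]
contact_force: [0.2, 0.9, -0.4]
gripper_width: 0.503
grasp_force: 0.0
```

```bash
cat >> h.py <<'E'
np.set_printoptions(precision=4,suppress=True)
def st():
    s=robot.observe(); R=np.array(s['eef_rot']); print('t',round(s['clock'],2),'p',np.array(s['ee_pos']).round(4),'yaw',round(float(np.degrees(np.arctan2(R[1,0],R[0,0]))),2),'q6',round(s['joint_positions'][5],2),'w',round(s['gripper_width'],3),'g',round(s['grasp_force'],1),'f',np.round(s['contact_force'],1)); return s
def look(name,T,save=None,th=.3):
    c=robot.camera(name)
    if save: cv2.imwrite('pics/'+save,c['color'])
    for t in T.split():
        t,z=t.split(':'); r=robot.place_of(t,name)
        print(name,t,[(round(d['score'],2),[int(v) for v in d['xy']],onz(c,d['xy'],float(z)).round(4)[:2].tolist()) for d in r if d['score']>th])
    return c
E
python3 - <<'E'
from h import *
st()
c=look('wrist','tall:0 tall_mid:.033 tall_seal:.033 short:0 short_mid:.027 short_seal:.027 pedal_pad:.045 tool:.01 lid:0 lid_seat:.012',save='d.png')
print(-cv2.Rodrigues(c['rvec'])[0].T@np.ravel(c['tvec']),cv2.Rodrigues(c['rvec'])[0])
for p in ([0,0],[511,0],[0,383],[511,383]): print(onz(c,p,0))
E
```

```text
t 3.15 p [0.4929 0.2689 0.3106] yaw -179.9 q6 -1.18 w 0.503 g 0.0 f [ 0.2  0.9 -0.4]
wrist tall [(0.56, [206, 228], [0.6186, 0.1773])]
wrist tall_mid [(0.5, [202, 235], [0.6156, 0.1763])]
wrist tall_seal [(0.72, [202, 223], [0.595, 0.1773]), (0.42, [294, 209], [0.5678, 0.3324])]
wrist short [(0.86, [291, 208], [0.579, 0.332])]
wrist short_mid []
wrist short_seal [(0.71, [284, 204], [0.5623, 0.3163])]
wrist pedal_pad [(0.68, [183, 115], [0.4174, 0.1613])]
wrist tool [(0.8, [74, 228], [0.6152, -0.064]), (0.73, [133, 231], [0.6214, 0.0463])]
wrist lid [(0.82, [328, 118], [0.4222, 0.3874]), (0.34, [210, 312], [0.8055, 0.175])]
wrist lid_seat [(0.83, [333, 121], [0.4271, 0.393]), (0.32, [75, 226], [0.6115, -0.0608])]
[0.4115 0.2698 0.4634] [[-0.0022  1.     -0.001 ]
 [ 0.9588  0.0024  0.2841]
 [ 0.2841 -0.0003 -0.9588]]
[ 0.2379 -0.1299  0.    ]
[0.2367 0.6636 0.    ]
[ 1.037  -0.3571  0.    ]
[1.0319 0.8909 0.    ]
```

View pics/d.png

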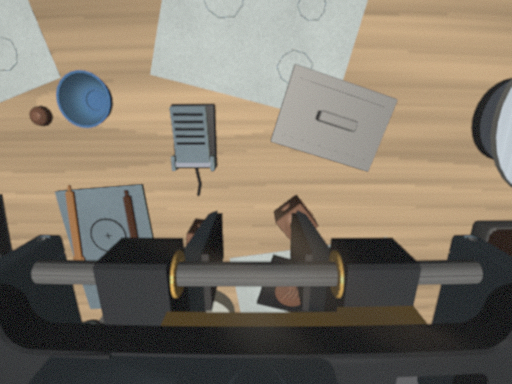

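The wrist view shows the pedal at px 193,135 with its hinge and cable end lower, at row 163. The lid is at 335,118 and the two tools are at 75,225 and 133,225 on the plate. The gripper hides rows above 240, so I'll look at things from further ahead.

Request:
step_arm(travel=[[-26,-31,-4],[-52,-62,-8],[-78,-93,-12],[-104,-124,-16],[-130,-155,-20],[-156,-186,-24],[-182,-217,-28],[-205,-245,-30]], twist=[[0,0,0],[0,0,0],[0,0,0],[0,0,0],[0,0,0],[0,0,0],[0,0,0],[0,0,0]])

```text
clock: 4.5
ee_pos: [0.6978, 0.0245, 0.3402]
eef_rot: [[-1.0, 0.0, 0.0], [0.0, 1.0, -0.0], [-0.0, -0.0, -1.0]]
contact_force: [0.1, -0.1, 0.6]
gripper_width: 0.502
grasp_force: 0.0
```

```bash
cat >> h.py <<'E'
import pickle,os
def masks(name,T,tag):
    """camera picture plus masks/points of things, stored for later triangulation"""
    c=robot.camera(name); D=dict(cam={k:np.array(c[k]) for k in c})
    for t in T.split():
        D[t]=[(d['score'],np.array(d['xy']),d['mask']) for d in robot.trace(t,name) if d['score']>.3]
        D['p_'+t]=[(d['score'],np.array(d['xy'])) for d in robot.place_of(t,name) if d['score']>.3]
    pickle.dump(D,open(tag+'.pkl','wb')); return D
def rect(c,m,z):
    ys,xs=np.nonzero(m); cn=cv2.findContours(m.astype(np.uint8),cv2.RETR_EXTERNAL,cv2.CHAIN_APPROX_NONE)[0]
    q=max(cn,key=cv2.contourArea)[:,0].astype(float)
    P=np.array([onz(c,p,z)[:2] for p in q]); (cx,cy),(w,h),a=cv2.minAreaRect((P*1000).astype(np.float32))
    if w<h: w,h,a=h,w,a+90
    return np.round([cx,cy,w,h,(a+90)%180-90],1)
E
python3 - <<'E'
from h import *
st()
D=masks('wrist','tool tall short pedal_pad tray_in tub spot','v1')
cv2.imwrite('pics/e.png',D['cam']['color'])
c=D['cam']
for t,z in (('tool',.02),('tall',.066),('tray_in',.028),('tub',.119)):
    for s,xy,m in D[t]: print(t,round(s,2),xy.astype(int),m.sum(),rect(c,m,z))
for t,z in (('pedal_pad',.045),('spot',.13),('tool',.01),('tall',0),('tray_in',.004),('tub',0)):
    for s,xy in D['p_'+t]: print('p',t,round(s,2),xy.astype(int),onz(c,xy,z))
E
```

```text
t 4.5 p [0.6978 0.0245 0.3402] yaw 180.0 q6 -1.62 w 0.502 g 0.0 f [ 0.1 -0.1  0.6]
tool 0.76 [268 113] 927 [628.   48.8 172.   17.1   1.7]
tool 0.71 [205 109] 806 [609.2 -60.4 150.2  19.   -3.3]
tall 0.76 [353 108] 1149 [616.5 169.8  66.3  45.9  81.4]
tall 0.49 [476  11] 2362 [470.4 337.4 143.8  54.2  75.1]
tall 0.33 [58 17] 3857 [ 486.6 -265.   167.7   53.4   86.9]
tray_in 0.93 [ 79 124] 10510 [ 645.9 -271.6  201.4  157.3   -5.1]
tub 0.87 [60 20] 3945 [ 502.9 -227.8  149.6   46.9   86.9]
tub 0.69 [ 79 123] 10304 [ 639.6 -213.3  160.8  123.7   -5.1]
p pedal_pad 0.65 [350  99] [0.598  0.1721 0.045 ]
p spot 0.63 [235 119] [ 0.6269 -0.0018  0.13  ]
p spot 0.49 [267 114] [0.6203 0.0388 0.13  ]
p tool 0.77 [205 104] [ 0.6058 -0.0611  0.01  ]
p tool 0.58 [271 115] [0.6229 0.0496 0.01  ]
p tall 0.88 [343 113] [0.6192 0.1764 0.    ]
p tray_in 0.78 [ 83 125] [ 0.6386 -0.2804  0.004 ]
p tray_in 0.63 [420 177] [0.7323 0.3295 0.004 ]
p tub 0.59 [443  96] [0.5884 0.3511 0.    ]
```

View pics/e.png

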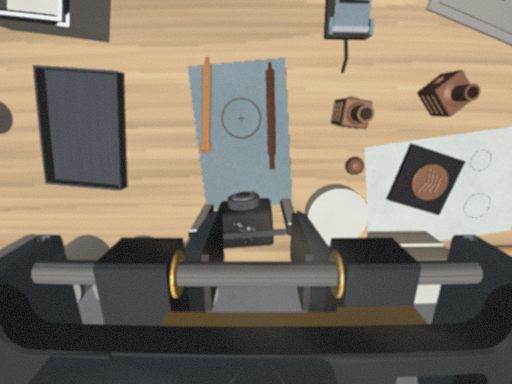

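The view shows the plate with its ring mark at px 241,118, the orange tool at 206,105 and the dark tool at 270,115. The tray is at 80,127, tall at 352,112, short at 450,93 and the lens head at 245,215. Next I need a second view for heights, moved 0.2 m to the right.

Request:
step_arm(travel=[[0,-25,0],[0,-50,0],[0,-75,0],[0,-100,0],[0,-125,0],[0,-150,0],[0,-175,0],[0,-200,0]], twist=[[0,0,0],[0,0,0],[0,0,0],[0,0,0],[0,0,0],[0,0,0],[0,0,0],[0,0,0]])

```text
clock: 6.05
ee_pos: [0.6966, -0.1755, 0.3401]
eef_rot: [[-1.0, 0.0, 0.0], [0.0, 1.0, -0.0], [-0.0, -0.0, -1.0]]
contact_force: [0.3, -0.6, 0.3]
gripper_width: 0.496
grasp_force: 0.0
```

Run:
```python
from h import *
st()
D=masks('wrist','tool tall tray_in tub','v2'); E=pickle.load(open('v1.pkl','rb'))
cv2.imwrite('pics/f.png',D['cam']['color'])
c=D['cam']
for t,z in (('tool',.02),('tray_in',.028),('tub',.119)):
    for s,xy,m in D[t]: print(t,round(s,2),xy.astype(int),m.sum(),rect(c,m,z))
for t,z in (('tool',.01),('tray_in',.004),('tub',0)):
    for s,xy in D['p_'+t]: print('p',t,round(s,2),xy.astype(int),onz(c,xy,z))
# triangulate tools by mask end points and centre
def ends(m):
    ys,xs=np.nonzero(m); P=np.c_[xs,ys].astype(float); mu=P.mean(0); d=np.linalg.svd(P-mu,full_matrices=0)[2][0]; d*=np.sign(d[1]); s=(P-mu)@d
    return mu+d*np.percentile(s,1),mu,mu+d*np.percentile(s,99)
for (s1,_,m1) in sorted(E['tool'][:2],key=lambda q:q[1][0]):
  for (s2,_,m2) in D['tool'][:3]:
    r=[tri([ray(E['cam'],a),ray(c,b)]) for a,b in zip(ends(m1),ends(m2))]
    if r[1][1]<.01: print('tool tri',[(p.round(4),round(e,4)) for p,e in r])
# plate ring/edges in v1
k=E['cam']; co=[onz(k,p,.01)[:2] for p in ([190,66],[285,58],[204,200],[290,200])]; print(np.array(co)); print('ring',onz(k,[241,118],.01))
g=cv2.cvtColor(k['color'],cv2.COLOR_BGR2GRAY)[80:160,212:263]; big=cv2.resize(g,None,fx=8,fy=8,interpolation=cv2.INTER_CUBIC); cv2.imwrite('pics/g.png',big)
```

```text
t 6.05 p [ 0.6966 -0.1755  0.3401] yaw 179.98 q6 -1.9 w 0.496 g 0.0 f [ 0.3 -0.6  0.3]
tool 0.83 [388 114] 881 [625.9  47.2 169.1  18.    1.7]
tool 0.64 [324 106] 807 [607.6 -61.  150.3  19.5  -2.1]
tool 0.64 [176  14] 4078 [ 475.7 -324.6  229.9   55.2   88.6]
tool 0.41 [478  14] 1245 [467.3 178.   61.8  57.1  89.7]
tray_in 0.94 [193 121] 10377 [ 644.8 -276.2  201.5  142.6   -5.7]
tray_in 0.69 [176  13] 4107 [ 478.7 -321.4  227.6   55.6   88.6]
tub 0.88 [179  15] 4122 [ 505.4 -292.6  183.    44.7   88.6]
p tool 0.71 [323 106] [ 0.6075 -0.0625  0.01  ]
p tool 0.7 [387 114] [0.6182 0.0488 0.01  ]
p tray_in 0.79 [198 127] [ 0.6427 -0.2758  0.004 ]
p tub 0.58 [433 213] [0.8041 0.1713 0.    ]
tool tri [(array([ 0.566 , -0.0275,  0.1751]), np.float64(0.0017)), (array([ 0.6153, -0.0298,  0.1836]), np.float64(0.0022)), (array([ 0.6657, -0.0323,  0.1943]), np.float64(0.0075))]
tool tri [(array([ 0.5362, -0.0545,  0.0142]), np.float64(0.0016)), (array([ 0.6098, -0.0595,  0.0178]), np.float64(0.0014)), (array([ 0.6814, -0.0643,  0.0223]), np.float64(0.0006))]
tool tri [(array([0.5442, 0.0462, 0.0151]), np.float64(0.0005)), (array([0.6189, 0.0486, 0.0156]), np.float64(0.0002)), (array([0.7097, 0.0516, 0.0182]), np.float64(0.0022))]
[[ 0.5445 -0.0836]
 [ 0.5328  0.071 ]
 [ 0.7744 -0.0722]
 [ 0.7742  0.0869]]
ring [ 0.6275 -0.0014  0.01  ]
```

View pics/f.png

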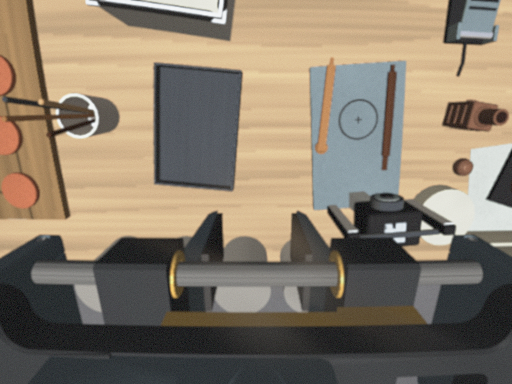

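In the second view the tray is at px 197,125, the ring at 358,119, and the tools at 326,105 and 389,117. The triangulated tool heights (15–18 mm mid-height) and the tray size (201 x 142 mm) match the text. I'll go for the orange tool first.

Request:
step_arm(travel=[[29,38,0],[58,77,0],[87,115,0],[87,115,48],[87,115,96],[87,115,144],[87,115,192],[87,115,230]], twist=[[0,0,1.5],[0,0,3],[0,0,3.7],[0,0,3.7],[0,0,3.7],[0,0,3.7],[0,0,3.7],[0,0,3.7]], jaw=-0.34)

```text
clock: 7.3
ee_pos: [0.609, -0.0586, 0.1078]
eef_rot: [[-0.998, 0.064, -0.001], [0.064, 0.998, 0.0], [0.001, 0.0, -1.0]]
contact_force: [1.4, -0.5, 0.2]
gripper_width: 0.334
grasp_force: 0.0
```

Run:
```python
from h import *
st()
D=masks('wrist','tool tray_in','v3');c=D['cam']
for z in (.01,.02):
  for s,xy,m in D['tool']: print(round(s,2),xy.astype(int),m.sum(),rect(c,m,z))
for s,xy in D['p_tool']: print('p',round(s,2),xy.astype(int),onz(c,xy,.01))
a,b=[pickle.load(open(f'v{i}.pkl','rb'))['cam'] for i in (1,2)]
print('ring tri',tri([ray(a,[241,118]),ray(b,[358,119])]),onz(b,[358,119],.01))
```

```text
t 7.3 p [ 0.609  -0.0586  0.1078] yaw 176.32 q6 -1.7 w 0.334 g 0.0 f [ 1.4 -0.5  0.2]
0.96 [369 181] 1886 [599.9  50.4 119.8  16.7   2.5]
0.81 [253 190] 2058 [603.8 -59.3 143.1  16.8  -2.8]
0.49 [33 48] 7044 [ 461.  -241.2   79.3   71.9   -9. ]
0.43 [ 67 208] 13399 [ 602.9 -265.5  134.5  117.7   84.8]
0.96 [369 181] 1886 [597.   46.3 115.   16.1   2.5]
0.81 [253 190] 2058 [600.8 -59.  137.4  16.1  -2.8]
0.49 [33 48] 7044 [ 463.7 -233.7   76.1   69.    -9. ]
0.43 [ 67 208] 13399 [ 599.9 -257.   129.2  113.    84.8]
p 0.75 [364 204] [0.6205 0.0463 0.01  ]
p 0.68 [256 199] [ 0.6088 -0.0577  0.01  ]
ring tri (array([ 0.6273, -0.0014,  0.0107]), np.float64(0.00022935676888085957)) [ 0.6271 -0.0011  0.01  ]
```

Request:
step_arm(travel=[[0,0,20],[0,0,40],[0,0,55],[0,0,65],[0,0,72],[0,0,77],[0,0,77],[0,0,77]], twist=[[0,0,0],[0,0,0],[0,0,0],[0,0,0],[0,0,0],[0,0,0],[0,0,0],[0,0,0]])

```text
clock: 8.35
ee_pos: [0.6101, -0.0594, 0.0336]
eef_rot: [[-0.998, 0.065, 0.001], [0.065, 0.998, -0.0], [-0.001, -0.0, -1.0]]
contact_force: [0.3, -0.7, 0.3]
gripper_width: 0.331
grasp_force: 0.0
```

Request:
step_arm(travel=[[0,0,0],[0,0,0],[0,0,0],[0,0,0],[0,0,0],[0,0,0],[0,0,0],[0,0,-3]], twist=[[0,0,0],[0,0,0],[0,0,0],[0,0,0],[0,0,0],[0,0,0],[0,0,0],[0,0,0]], jaw=-1)

```text
clock: 9.15
ee_pos: [0.6095, -0.0594, 0.0359]
eef_rot: [[-0.998, 0.065, -0.001], [0.065, 0.998, 0.0], [0.001, 0.0, -1.0]]
contact_force: [-0.5, 0.9, -0.2]
gripper_width: 0.15
grasp_force: 30.0
```

Request:
step_arm(travel=[[0,0,-12],[0,0,-30],[0,0,-50],[0,0,-70],[0,0,-90],[-10,-45,-110],[-21,-90,-110],[-32,-135,-110]], twist=[[0,0,0],[0,0,0],[0,0,0],[0,0,0],[0,0,0],[0,0,1],[0,0,2],[0,0,2]])

```text
clock: 9.95
ee_pos: [0.6335, -0.1977, 0.148]
eef_rot: [[-0.995, 0.1, 0.002], [0.1, 0.995, -0.001], [-0.002, -0.001, -1.0]]
contact_force: [1.1, 0.5, -0.1]
gripper_width: 0.149
grasp_force: 30.0
```

Request:
step_arm(travel=[[-7,-30,0],[-14,-60,0],[-20,-89,0],[-20,-89,40],[-20,-89,75],[-20,-89,100],[-20,-89,113],[-20,-89,119]], twist=[[0,0,0],[0,0,0],[0,0,0],[0,0,0],[0,0,0],[0,0,0],[0,0,0],[0,0,0]])

```text
clock: 10.75
ee_pos: [0.6436, -0.2865, 0.0268]
eef_rot: [[-0.995, 0.1, -0.001], [0.1, 0.995, 0.001], [0.001, 0.001, -1.0]]
contact_force: [-13.2, 9.3, 36.7]
gripper_width: 0.146
grasp_force: 30.0
```

Request:
step_arm(travel=[[0,0,0],[0,0,0],[0,0,0],[0,0,0],[0,0,0],[0,0,0],[0,0,0],[0,0,0]], twist=[[0,0,0],[0,0,0],[0,0,0],[0,0,0],[0,0,0],[0,0,0],[0,0,0],[0,0,0]])

```text
clock: 11.55
ee_pos: [0.644, -0.2868, 0.027]
eef_rot: [[-0.995, 0.1, 0.0], [0.1, 0.995, -0.0], [-0.0, -0.0, -1.0]]
contact_force: [0.1, -0.2, 0.2]
gripper_width: 0.152
grasp_force: 30.0
```

Request:
step_arm(travel=[[0,0,0],[0,0,0],[0,0,0],[0,0,0],[0,0,-10],[0,0,-30],[0,0,-60],[0,0,-90]], twist=[[0,0,0],[0,0,0],[0,0,0],[0,0,0],[0,0,0],[0,0,0],[0,0,0],[0,0,0]], jaw=-0.34)

```text
clock: 12.35
ee_pos: [0.6438, -0.2867, 0.1185]
eef_rot: [[-0.995, 0.1, -0.0], [0.1, 0.995, 0.0], [0.0, 0.0, -1.0]]
contact_force: [-0.2, -0.0, 0.0]
gripper_width: 0.327
grasp_force: 0.0
```

Request:
step_arm(travel=[[7,40,0],[14,80,0],[22,125,0],[30,170,0],[38,215,0],[46,260,0],[54,305,0],[58,331,0]], twist=[[0,0,-1],[0,0,-2],[0,0,-3],[0,0,-4],[0,0,-5],[0,0,-6],[0,0,-7],[0,0,-7.7]])

```text
clock: 13.15
ee_pos: [0.6187, 0.0515, 0.1179]
eef_rot: [[-0.999, -0.037, 0.0], [-0.037, 0.999, 0.0], [-0.0, 0.0, -1.0]]
contact_force: [0.8, -0.2, -0.0]
gripper_width: 0.329
grasp_force: 0.0
```

Run:
```python
from h import *
st()
D=masks('wrist','tool tall','v4');c=D['cam']
for s,xy,m in D['tool']: print(round(s,2),xy.astype(int),m.sum(),rect(c,m,.015))
for s,xy in D['p_tool']: print('p',round(s,2),xy.astype(int),onz(c,xy,.01))
```

```text
t 13.15 p [0.6187 0.0515 0.1179] yaw -177.89 q6 -1.62 w 0.329 g 0.0 f [ 0.8 -0.2 -0. ]
0.96 [251 186] 2081 [613.8  47.8 149.5  14.8   1.9]
p 0.82 [252 198] [0.6209 0.0484 0.01  ]
```

Request:
step_arm(travel=[[0,-2,20],[0,-2,40],[0,-2,60],[0,-2,72],[0,-2,80],[0,-2,85],[0,-2,85],[0,-2,85]], twist=[[0,0,0],[0,0,0],[0,0,0],[0,0,0],[0,0,0],[0,0,0],[0,0,0],[0,0,0]])

```text
clock: 14.2
ee_pos: [0.6197, 0.0463, 0.0326]
eef_rot: [[-0.999, -0.034, 0.001], [-0.034, 0.999, -0.0], [-0.001, -0.0, -1.0]]
contact_force: [-0.6, -0.1, 1.4]
gripper_width: 0.329
grasp_force: 0.0
```

Request:
step_arm(travel=[[0,0,0],[0,0,0],[0,0,0],[0,0,0],[0,0,0],[0,0,0],[0,0,0],[0,0,0]], twist=[[0,0,0],[0,0,0],[0,0,0],[0,0,0],[0,0,0],[0,0,0],[0,0,0],[0,0,0]], jaw=-1)

```text
clock: 15.0
ee_pos: [0.6196, 0.0464, 0.0323]
eef_rot: [[-0.999, -0.035, 0.001], [-0.035, 0.999, 0.0], [-0.001, 0.0, -1.0]]
contact_force: [0.8, 0.5, 6.0]
gripper_width: 0.153
grasp_force: 30.0
```

Request:
step_arm(travel=[[0,0,-12],[0,0,-30],[0,0,-55],[0,0,-80],[-3,-40,-95],[-6,-85,-95],[-9,-130,-95],[-11,-175,-95]], twist=[[0,0,0],[0,0,0],[0,0,0],[0,0,0],[0,0,2],[0,0,4],[0,0,6],[0,0,7.7]])

```text
clock: 15.8
ee_pos: [0.6363, -0.1298, 0.1279]
eef_rot: [[-0.995, 0.101, 0.0], [0.101, 0.995, -0.0], [-0.0, -0.0, -1.0]]
contact_force: [0.7, 0.5, -1.8]
gripper_width: 0.149
grasp_force: 30.0
```

Request:
step_arm(travel=[[-8,-40,0],[-16,-80,0],[-23,-114,0],[-23,-114,40],[-23,-114,70],[-23,-114,88],[-23,-114,95],[-23,-114,99]], twist=[[0,0,0],[0,0,0],[0,0,0],[0,0,0],[0,0,0],[0,0,0],[0,0,0],[0,0,0]])

```text
clock: 16.6
ee_pos: [0.6479, -0.2438, 0.0281]
eef_rot: [[-0.995, 0.1, -0.0], [0.1, 0.995, 0.0], [0.0, 0.0, -1.0]]
contact_force: [-0.5, -1.4, -0.4]
gripper_width: 0.147
grasp_force: 30.0
```

Request:
step_arm(travel=[[0,0,0],[0,0,0],[0,0,0],[0,0,0],[0,0,0],[0,0,0],[0,0,0],[0,0,0]], twist=[[0,0,0],[0,0,0],[0,0,0],[0,0,0],[0,0,0],[0,0,0],[0,0,0],[0,0,0]])

```text
clock: 17.4
ee_pos: [0.6479, -0.2439, 0.028]
eef_rot: [[-0.995, 0.1, -0.0], [0.1, 0.995, 0.0], [0.0, 0.0, -1.0]]
contact_force: [0.9, -0.4, -0.6]
gripper_width: 0.15
grasp_force: 30.0
```

Request:
step_arm(travel=[[0,0,0],[0,0,0],[0,0,0],[0,0,0],[0,0,-10],[0,0,-40],[0,0,-85],[0,0,-130]], twist=[[0,0,0],[0,0,0],[0,0,0],[0,0,0],[0,0,0],[0,0,0],[0,0,0],[0,0,0]], jaw=-0.34)

```text
clock: 18.2
ee_pos: [0.6475, -0.2437, 0.1599]
eef_rot: [[-0.995, 0.1, -0.001], [0.1, 0.995, 0.0], [0.001, 0.0, -1.0]]
contact_force: [1.3, -1.1, 0.6]
gripper_width: 0.333
grasp_force: 0.0
```

Request:
step_arm(travel=[[0,40,-10],[0,80,-20],[0,120,-30],[0,160,-40],[0,200,-50],[0,240,-60],[0,280,-70],[0,320,-80]], twist=[[0,0,0],[0,0,0],[0,0,0],[0,0,0],[0,0,0],[0,0,0],[0,0,0],[0,0,0]], jaw=-1)

```text
clock: 19.0
ee_pos: [0.6797, 0.0762, 0.2394]
eef_rot: [[-0.995, 0.1, 0.001], [0.1, 0.995, 0.0], [-0.001, 0.0, -1.0]]
contact_force: [0.6, 0.1, -0.8]
gripper_width: 0.007
grasp_force: 0.0
```

Run:
```python
from h import *
st()
for n in ('top','wrist'):
  D=masks(n,'tool tray_in pedal_pad','t_'+n);c=D['cam']
  cv2.imwrite(f'pics/h_{n}.png',c['color'])
  for s,xy,m in D['tool']: print(n,round(s,2),xy.astype(int),m.sum(),rect(c,m,.014))
  for s,xy,m in D['pedal_pad']: print(n,'ped',round(s,2),xy.astype(int),m.sum(),rect(c,m,.045))
  for s,xy in D['p_tool']: print(n,'p',round(s,2),xy.astype(int),onz(c,xy,.004))
  for s,xy in D['p_pedal_pad']: print(n,'pad',round(s,2),xy.astype(int),onz(c,xy,.045))
```

```text
t 19.0 p [0.6797 0.0762 0.2394] yaw 174.28 q6 -1.45 w 0.007 g 0.0 f [ 0.6  0.1 -0.8]
top 0.79 [341 149] 249 [ 644.  -287.9  152.1   18.2   -4.6]
top 0.68 [326 141] 254 [ 657.7 -245.5  165.    16.7   -7. ]
top p 0.77 [329 149] [ 0.645  -0.2517  0.004 ]
top p 0.56 [342 148] [ 0.646  -0.2895  0.004 ]
top pad 0.67 [243 233] [0.3931 0.0086 0.045 ]
wrist 0.98 [ 35 171] 1235 [ 655.2 -240.8  173.2   19.4   -5.9]
wrist 0.94 [ 13 173] 1170 [ 643.  -282.4  153.7   24.4   -6.4]
wrist ped 0.95 [320   5] 825 [495.2 164.7  53.3  19.3  85.1]
wrist p 0.95 [ 13 170] [ 0.6428 -0.2882  0.004 ]
wrist p 0.87 [ 40 170] [ 0.6461 -0.2448  0.004 ]
```

View pics/h_wrist.png

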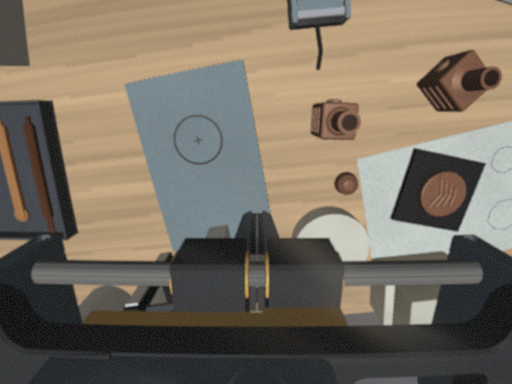

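Both tools lie flat in the tray (px 14,170 and 38,170) and the plate is clear. The pedal is next, approached with the jaws shut.

Request:
step_arm(travel=[[20,10,-3],[40,20,-6],[60,30,-9],[80,40,-12],[100,50,-15],[120,60,-18],[138,70,-20],[138,70,-20]], twist=[[0,0,-1],[0,0,-2],[0,0,-3],[0,0,-4],[0,0,-5],[0,0,-5.7],[0,0,-5.7],[0,0,-5.7]])

```text
clock: 20.5
ee_pos: [0.5476, 0.1592, 0.2585]
eef_rot: [[-1.0, -0.0, -0.0], [-0.0, 1.0, 0.0], [0.0, 0.0, -1.0]]
contact_force: [0.0, -0.6, 0.3]
gripper_width: 0.005
grasp_force: 0.0
```

Run:
```python
from h import *
st()
D=masks('wrist','pedal_pad tall short lid','v5');c=D['cam']
cv2.imwrite('pics/i.png',c['color'])
for s,xy,m in D['pedal_pad']: print('ped',round(s,2),xy.astype(int),m.sum(),rect(c,m,.04))
for s,xy in D['p_pedal_pad']: print('pad',round(s,2),xy.astype(int),onz(c,xy,.045))
```

```text
t 20.5 p [0.5476 0.1592 0.2585] yaw -179.97 q6 -1.39 w 0.005 g 0.0 f [ 0.  -0.6  0.3]
ped 0.63 [261  95] 3228 [449.8 167.5  94.3  55.1  -0.7]
pad 0.69 [261  66] [0.413  0.1656 0.045 ]
```

View pics/i.png

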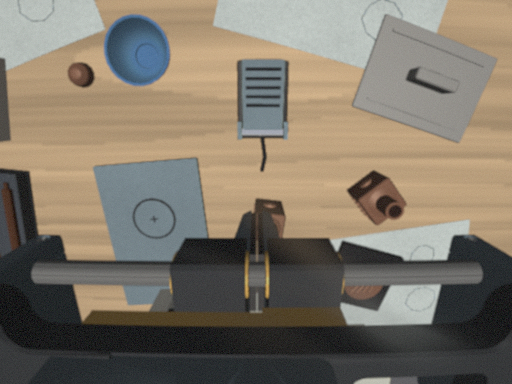

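Request:
step_arm(travel=[[33,2,20],[66,4,40],[99,6,60],[131,7,80],[131,7,110],[131,7,140],[131,7,165],[131,7,180]], twist=[[0,0,0],[0,0,0],[0,0,0],[0,0,0],[0,0,0],[0,0,0],[0,0,0],[0,0,0]])

```text
clock: 21.75
ee_pos: [0.4181, 0.1648, 0.0764]
eef_rot: [[-1.0, 0.001, -0.001], [0.001, 1.0, -0.0], [0.001, -0.0, -1.0]]
contact_force: [-0.1, 0.3, 1.5]
gripper_width: 0.006
grasp_force: 0.0
```

Request:
step_arm(travel=[[0,0,4],[0,0,8],[0,0,12],[0,0,16],[0,0,20],[0,0,23],[0,0,26],[0,0,26]], twist=[[0,0,0],[0,0,0],[0,0,0],[0,0,0],[0,0,0],[0,0,0],[0,0,0],[0,0,0]])

```text
clock: 22.55
ee_pos: [0.4175, 0.1649, 0.0521]
eef_rot: [[-1.0, 0.0, -0.001], [0.0, 1.0, -0.0], [0.001, -0.0, -1.0]]
contact_force: [-5.9, 1.8, 9.1]
gripper_width: 0.005
grasp_force: 4.4
```

Run:
```python
from h import *
st()
```

```text
t 22.55 p [0.4175 0.1649 0.0521] yaw 179.97 q6 -1.33 w 0.005 g 4.4 f [-5.9  1.8  9.1]
```

Request:
step_arm(travel=[[0,0,1],[0,0,2],[0,0,3],[0,0,4],[0,0,4],[0,0,4],[0,0,4],[0,0,4]], twist=[[0,0,0],[0,0,0],[0,0,0],[0,0,0],[0,0,0],[0,0,0],[0,0,0],[0,0,0]])

```text
clock: 23.35
ee_pos: [0.4173, 0.1649, 0.0485]
eef_rot: [[-1.0, 0.0, -0.002], [0.0, 1.0, -0.0], [0.002, -0.0, -1.0]]
contact_force: [-8.7, 2.2, 13.9]
gripper_width: 0.009
grasp_force: 7.0
```

Request:
step_arm(travel=[[0,0,1],[0,0,2],[0,0,2],[0,0,2],[0,0,2],[0,0,2],[0,0,2],[0,0,2]], twist=[[0,0,0],[0,0,0],[0,0,0],[0,0,0],[0,0,0],[0,0,0],[0,0,0],[0,0,0]])

```text
clock: 24.15
ee_pos: [0.4173, 0.165, 0.0475]
eef_rot: [[-1.0, 0.0, -0.001], [0.0, 1.0, 0.0], [0.001, 0.0, -1.0]]
contact_force: [-15.4, -0.7, 50.7]
gripper_width: 0.006
grasp_force: 25.2
```

The force jumped to 51 N, so the pedal is on its stop. I'll back off and look at the bottles.

Request:
step_arm(travel=[[0,0,-10],[0,0,-40],[0,0,-80],[0,0,-120],[0,0,-160],[-30,10,-200],[-75,20,-220],[-120,35,-240]], twist=[[0,0,0],[0,0,0],[0,0,0],[0,0,0],[0,0,0],[0,0,0],[0,0,0],[0,0,0]])

```text
clock: 24.95
ee_pos: [0.5377, 0.1994, 0.2877]
eef_rot: [[-1.0, 0.001, 0.003], [0.001, 1.0, 0.001], [-0.003, 0.001, -1.0]]
contact_force: [0.5, 0.0, -0.9]
gripper_width: 0.004
grasp_force: 0.0
```

Request:
step_arm(travel=[[-40,13,-10],[-80,26,-20],[-120,39,-30],[-160,50,-40],[-160,50,-40],[-160,50,-40],[-160,50,-40],[-160,50,-40]], twist=[[0,0,0],[0,0,0],[0,0,0],[0,0,0],[0,0,0],[0,0,0],[0,0,0],[0,0,0]], jaw=0)

```text
clock: 25.75
ee_pos: [0.6952, 0.2489, 0.3253]
eef_rot: [[-1.0, 0.0, -0.0], [0.0, 1.0, -0.0], [0.0, -0.0, -1.0]]
contact_force: [-0.7, -0.2, 0.1]
gripper_width: 0.498
grasp_force: 0.0
```

Run:
```python
from h import *
st()
D=masks('wrist','tall short lid tall_mid tall_seal short_mid short_seal','v6');c=D['cam']
for t,z in (('tall',0),('tall_mid',.033),('tall_seal',.033),('short',0),('short_mid',.027),('short_seal',.027),('lid',0)):
  for s,xy in D['p_'+t]: print(t,round(s,2),xy.astype(int),onz(c,xy,z))
for s,xy,m in D['lid']: print('lid',round(s,2),rect(c,m,.015))
im=c['color']
def crop(t):
  m=max(D[t],key=lambda q:q[0])[2]; ys,xs=np.nonzero(m); print(t,xs.min(),xs.max(),ys.min(),ys.max())
  x,y=int(xs.mean())-35,int(ys.mean())-35; x=max(x,0);y=max(y,0); return cv2.resize(im[y:y+70,x:x+70],(400,400),interpolation=cv2.INTER_CUBIC),(x,y)
a,b=crop('tall'),crop('short'); print(a[1],b[1]); cv2.imwrite('pics/j.png',np.hstack([a[0],b[0]]))
```

```text
t 25.75 p [0.6952 0.2489 0.3253] yaw 179.98 q6 -1.31 w 0.498 g 0.0 f [-0.7 -0.2  0.1]
tall 0.73 [214 114] [0.6194 0.1791 0.    ]
tall 0.54 [299  80] [0.5648 0.3191 0.    ]
tall_mid 0.66 [207 114] [0.6181 0.1733 0.033 ]
tall_seal 0.81 [208  99] [0.5965 0.1757 0.033 ]
short 0.9 [307  93] [0.5844 0.3327 0.    ]
short_mid 0.95 [310  96] [0.5908 0.3342 0.027 ]
short_seal 0.65 [299  79] [0.5666 0.3153 0.027 ]
short_seal 0.65 [213 111] [0.6133 0.1808 0.027 ]
lid 0.92 [479.5 383.7 179.8  57.5 -88.8]
tall 192 225 99 130
short 284 406 0 41
(173, 79) (321, 0)
```

View pics/j.png

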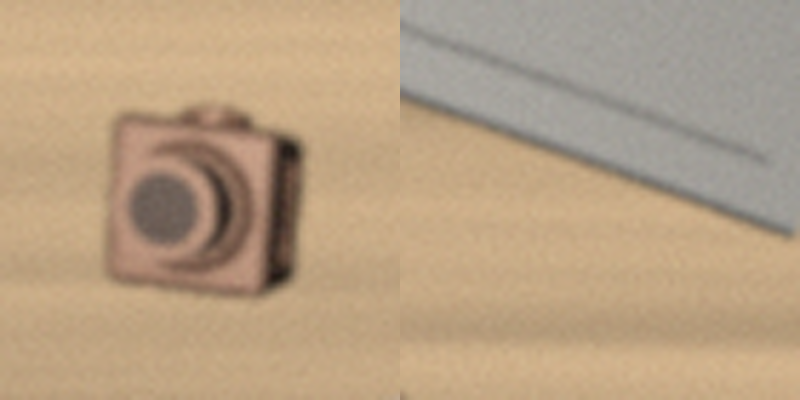

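Tall's crop shows the raised seal on its upper side, towards world -x. The body-top corners are at crop (115,115), (275,135), (265,290) and (108,275), with the neck mouth at (163,207). The short crop landed on the lid instead.

Run:
```python
from h import *
D=pickle.load(open('v6.pkl','rb'));c=D['cam']
P=np.array([[115,115],[275,135],[265,290],[108,275]])/5.714+[173,79]
W=np.array([onz(c,p,.066)[:2] for p in P]); print(W,W.mean(0),[np.linalg.norm(W[i]-W[i-1]) for i in range(4)])
for i,j in ((3,0),(2,1)): d=W[j]-W[i]; print(np.degrees(np.arctan2(d[1],d[0])))
for i,j in ((0,1),(3,2)): d=W[j]-W[i]; print(np.degrees(np.arctan2(d[1],d[0]))+90)
print('mouth',onz(c,np.array([163,207])/5.714+[173,79],.1))
im=c['color']; cv2.imwrite('pics/k.png',np.hstack([cv2.resize(im[55:125,270:340],(400,400),interpolation=cv2.INTER_CUBIC)]))
# independent height: mouth/body centre in v1 view
b=pickle.load(open('v1.pkl','rb'))['cam']['color']; cv2.imwrite('pics/k.png',np.hstack([cv2.resize(im[55:125,270:340],(400,400),interpolation=cv2.INTER_CUBIC),cv2.resize(b[77:147,318:388],(400,400),interpolation=cv2.INTER_CUBIC)]))
```

```text
[[0.5966 0.1587]
 [0.6016 0.1988]
 [0.6398 0.1949]
 [0.6359 0.1546]] [0.6185 0.1768] [np.float64(0.03952117175471477), np.float64(0.040340041105456484), np.float64(0.03840433492383413), np.float64(0.04050648457009798)]
174.00779754211052
174.26712640980136
172.8361258606967
174.42132963475618
mouth [0.6186 0.1763 0.1   ]
```

View pics/k.png

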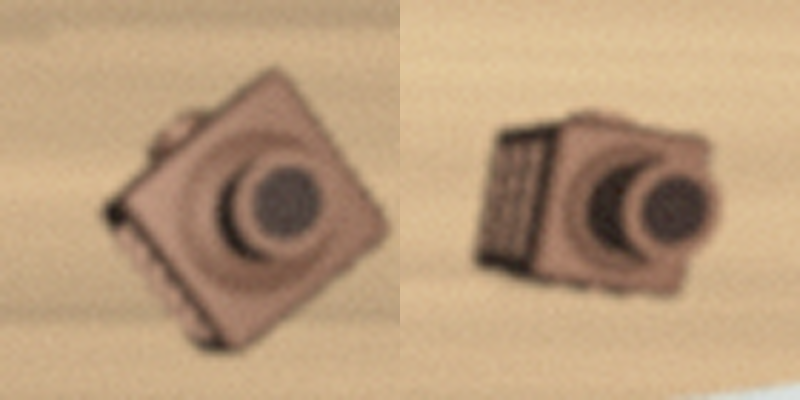

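Short's crop shows its seal on the upper-left side. The top corners are at crop (275,70), (385,230), (228,350) and (120,210), with the mouth at (287,202). The right crop gives tall's mouth in the older view at (280,210).

Request:
step_arm(travel=[[10,-9,20],[20,-18,40],[30,-28,60],[40,-37,80],[50,-46,100],[60,-55,120],[70,-64,140],[77,-72,160]], twist=[[0,0,8],[0,0,16],[0,0,24],[0,0,32],[0,0,40],[0,0,48],[0,0,56],[0,0,64]])

```text
clock: 27.3
ee_pos: [0.6186, 0.1768, 0.1644]
eef_rot: [[-0.433, 0.901, 0.0], [0.901, 0.433, -0.0], [-0.0, 0.0, -1.0]]
contact_force: [0.4, -0.2, 0.2]
gripper_width: 0.501
grasp_force: 0.0
```

Request:
step_arm(travel=[[0,0,0],[0,0,0],[0,0,0],[0,0,0],[0,0,0],[0,0,0],[0,0,0],[0,0,0]], twist=[[0,0,8],[0,0,16],[0,0,24],[0,0,32],[0,0,40],[0,0,48],[0,0,55],[0,0,61]])

```text
clock: 28.1
ee_pos: [0.6193, 0.1772, 0.1651]
eef_rot: [[0.578, 0.816, 0.0], [0.816, -0.578, 0.0], [0.0, 0.0, -1.0]]
contact_force: [0.3, -0.0, 0.4]
gripper_width: 0.5
grasp_force: 0.0
```

Run:
```python
from h import *
st()
a,c=[pickle.load(open(f'v{i}.pkl','rb'))['cam'] for i in (1,6)]
print('tall mouth',tri([ray(a,np.array([280,210])/5.714+[318,77]),ray(c,np.array([163,207])/5.714+[173,79])]))
print('tall corner',tri([ray(a,np.array([310,133])/5.714+[318,77]),ray(c,np.array([275,135])/5.714+[173,79])]))
P=np.array([[275,70],[385,230],[228,350],[120,210]])/5.714+[270,55]
W=np.array([onz(c,p,.054)[:2] for p in P]); print(W,W.mean(0),[np.linalg.norm(W[i]-W[i-1]) for i in range(4)])
for i,j in ((1,0),(2,3)): d=W[j]-W[i]; print(np.degrees(np.arctan2(d[1],d[0]))%360)
for i,j in ((3,0),(2,1)): d=W[j]-W[i]; print((np.degrees(np.arctan2(d[1],d[0]))+90)%360)
print('mouth',onz(c,np.array([287,202])/5.714+[270,55],.088))
# check from new view: neck mouth
d=look('wrist','tall:0 tall_mid:.033 tall_seal:.033',save='l.png')
```

```text
t 28.1 p [0.6193 0.1772 0.1651] yaw 54.69 q6 0.8 w 0.5 g 0.0 f [ 0.3 -0.   0.4]
tall mouth (array([0.6187, 0.1771, 0.1038]), np.float64(0.00015506795841604165))
tall corner (array([0.6005, 0.1985, 0.0641]), np.float64(0.0010539750808549668))
[[0.5522 0.3378]
 [0.5904 0.3683]
 [0.6206 0.3293]
 [0.586  0.2999]] [0.5873 0.3338] [np.float64(0.05077487229248834), np.float64(0.04887424743200005), np.float64(0.049418628890742694), np.float64(0.0454522228932)]
218.66189753694056
220.29158157384757
221.66559356128212
217.75777790551143
mouth [0.5862 0.3352 0.088 ]
wrist tall [(0.96, [256, 184], [0.6163, 0.1756])]
wrist tall_mid [(0.72, [257, 189], [0.6189, 0.1772])]
wrist tall_seal [(0.69, [237, 198], [0.596, 0.1814])]
```

Tall's mouth triangulates to 104 mm high and its body-top corner to 64 mm, matching 100 and 66. Grasp it.

Request:
step_arm(travel=[[0,0,15],[0,0,30],[0,0,45],[0,0,58],[0,0,68],[0,0,75],[0,0,75],[0,0,75]], twist=[[0,0,0],[0,0,0],[0,0,0],[0,0,0],[0,0,0],[0,0,0],[0,0,0],[0,0,0]])

```text
clock: 29.1
ee_pos: [0.6194, 0.1772, 0.0903]
eef_rot: [[0.574, 0.819, 0.0], [0.819, -0.574, 0.0], [0.0, 0.0, -1.0]]
contact_force: [-0.2, -0.1, 0.1]
gripper_width: 0.506
grasp_force: 0.0
```

Request:
step_arm(travel=[[0,0,0],[0,0,0],[0,0,0],[0,0,0],[0,0,0],[0,0,0],[0,0,0],[0,0,0]], twist=[[0,0,0],[0,0,0],[0,0,0],[0,0,0],[0,0,0],[0,0,0],[0,0,0],[0,0,0]], jaw=-1)

```text
clock: 29.9
ee_pos: [0.6194, 0.1772, 0.0903]
eef_rot: [[0.574, 0.819, 0.001], [0.819, -0.574, 0.0], [0.0, 0.0, -1.0]]
contact_force: [0.7, -1.5, 4.8]
gripper_width: 0.254
grasp_force: 30.0
```

Request:
step_arm(travel=[[0,0,-8],[0,0,-22],[0,0,-38],[0,0,-54],[0,0,-70],[0,0,-84],[0,0,-93],[0,0,-97]], twist=[[0,0,0],[0,0,0],[0,0,0],[0,0,0],[0,0,0],[0,0,0],[0,0,0],[0,0,0]])

```text
clock: 30.7
ee_pos: [0.6195, 0.1773, 0.1882]
eef_rot: [[0.574, 0.819, 0.001], [0.819, -0.574, 0.0], [0.001, 0.001, -1.0]]
contact_force: [0.5, 0.3, -1.7]
gripper_width: 0.256
grasp_force: 30.0
```

Run:
```python
from h import *
st(); look('wrist','tall:0.097 tall_mid:.13 tall_seal:.13',save='m.png')
```

```text
t 30.7 p [0.6195 0.1773 0.1882] yaw 54.98 q6 0.8 w 0.256 g 30.0 f [ 0.5  0.3 -1.7]
wrist tall [(0.76, [258, 203], [0.6182, 0.1749]), (0.47, [383, 95], [0.7612, 0.1937])]
wrist tall_mid [(0.69, [258, 215], [0.6191, 0.1758])]
wrist tall_seal [(0.98, [234, 226], [0.5974, 0.1794])]
```

Request:
step_arm(travel=[[-12,9,0],[-32,24,0],[-55,42,0],[-78,60,0],[-101,77,0],[-122,94,0],[-136,104,0],[-142,109,0]], twist=[[0,0,-5],[0,0,-13],[0,0,-21],[0,0,-29],[0,0,-37],[0,0,-45],[0,0,-53],[0,0,-61]])

```text
clock: 31.7
ee_pos: [0.6266, -0.0034, 0.1862]
eef_rot: [[-0.442, 0.897, -0.001], [0.897, 0.442, -0.0], [0.0, -0.001, -1.0]]
contact_force: [-0.4, 0.7, -2.2]
gripper_width: 0.255
grasp_force: 30.0
```

Request:
step_arm(travel=[[0,0,0],[0,0,0],[0,0,0],[0,0,0],[0,0,0],[0,0,0],[0,0,0],[0,0,0]], twist=[[0,0,-8],[0,0,-16],[0,0,-24],[0,0,-32],[0,0,-40],[0,0,-48],[0,0,-56],[0,0,-64]])

```text
clock: 32.5
ee_pos: [0.6266, -0.0017, 0.1862]
eef_rot: [[-1.0, -0.005, -0.001], [-0.005, 1.0, 0.0], [0.001, 0.0, -1.0]]
contact_force: [0.8, -0.1, -2.4]
gripper_width: 0.255
grasp_force: 30.0
```

Request:
step_arm(travel=[[0,0,0],[0,0,0],[0,0,0],[0,0,0],[0,0,0],[0,0,0],[0,0,0],[0,0,0]], twist=[[0,0,-8],[0,0,-16],[0,0,-24],[0,0,-32],[0,0,-40],[0,0,-48],[0,0,-56],[0,0,-65]])

```text
clock: 33.3
ee_pos: [0.6266, -0.0016, 0.1862]
eef_rot: [[-0.424, -0.906, -0.001], [-0.906, 0.424, 0.0], [0.0, 0.001, -1.0]]
contact_force: [-0.5, 0.1, -2.3]
gripper_width: 0.257
grasp_force: 30.0
```

Run:
```python
from h import *
s=st(); 
for n in ('wrist','top','scene'): look(n,'tall:0.097 tall_mid:.13 tall_seal:.13',save=f'n_{n}.png')
a=[cv2.imread(f'pics/n_{n}.png') for n in ('wrist','scene')]; cv2.imwrite('pics/n.png',np.hstack([cv2.resize(a[0][130:330,150:350],(400,400)),cv2.resize(a[1][150:350,140:340],(400,400))]))
```

```text
t 33.3 p [ 0.6266 -0.0016  0.1862] yaw -115.09 q6 -2.8 w 0.257 g 30.0 f [-0.5  0.1 -2.3]
wrist tall [(0.62, [259, 201], [0.6228, -0.0001])]
wrist tall_mid [(0.66, [256, 214], [0.6259, -0.0006]), (0.66, [375, 366], [0.5864, 0.1999])]
wrist tall_seal [(0.81, [234, 226], [0.6466, 0.0014])]
top tall [(0.53, [347, 218], [0.4215, -0.2761])]
top tall_mid []
top tall_seal []
scene tall [(0.67, [240, 238], [0.6299, 0.003])]
scene tall_mid [(0.76, [239, 227], [0.6306, 0.0017]), (0.66, [283, 214], [0.545, 0.07]), (0.38, [234, 232], [0.6496, 0.0007])]
scene tall_seal [(0.72, [232, 232], [0.6538, -0.0037]), (0.62, [422, 262], [0.5542, 0.3866]), (0.57, [281, 213], [0.5432, 0.0656])]
```

View pics/n.png

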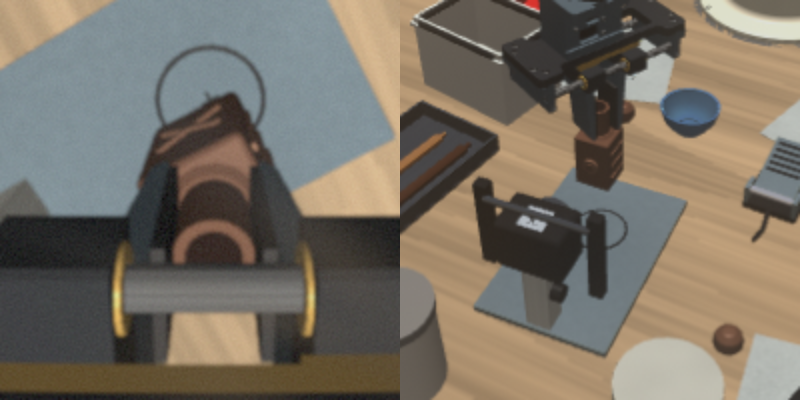

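The seal is seen facing the lens over the ring, and the wrist crop shows the bottle upright and centred. I'll hold, then make the first quarter turn.

Request:
step_arm(travel=[[0,0,0],[0,0,0],[0,0,0],[0,0,0],[0,0,0],[0,0,0],[0,0,0],[0,0,0]], twist=[[0,0,0],[0,0,0],[0,0,0],[0,0,0],[0,0,0],[0,0,0],[0,0,0],[0,0,0]])

```text
clock: 34.7
ee_pos: [0.627, -0.0016, 0.187]
eef_rot: [[-0.429, -0.903, 0.0], [-0.903, 0.429, 0.0], [-0.0, 0.0, -1.0]]
contact_force: [0.3, -0.5, -2.9]
gripper_width: 0.256
grasp_force: 30.0
```

Request:
step_arm(travel=[[0,0,0],[0,0,0],[0,0,0],[0,0,0],[0,0,0],[0,0,0],[0,0,0],[0,0,0]], twist=[[0,0,8],[0,0,16],[0,0,24],[0,0,32],[0,0,40],[0,0,48],[0,0,56],[0,0,64]])

```text
clock: 35.5
ee_pos: [0.627, -0.0016, 0.187]
eef_rot: [[-1.0, -0.004, 0.0], [-0.004, 1.0, -0.0], [-0.0, -0.0, -1.0]]
contact_force: [0.9, 0.5, -2.2]
gripper_width: 0.254
grasp_force: 30.0
```

Request:
step_arm(travel=[[0,0,0],[0,0,0],[0,0,0],[0,0,0],[0,0,0],[0,0,0],[0,0,0],[0,0,0]], twist=[[0,0,8],[0,0,16],[0,0,23],[0,0,26],[0,0,26],[0,0,26],[0,0,26],[0,0,26]])

```text
clock: 36.3
ee_pos: [0.627, -0.0016, 0.187]
eef_rot: [[-0.904, 0.429, 0.0], [0.429, 0.904, 0.0], [-0.0, 0.0, -1.0]]
contact_force: [-0.9, 0.5, -3.2]
gripper_width: 0.255
grasp_force: 30.0
```

Request:
step_arm(travel=[[0,0,0],[0,0,0],[0,0,0],[0,0,0],[0,0,0],[0,0,0],[0,0,0],[0,0,0]], twist=[[0,0,0],[0,0,0],[0,0,0],[0,0,0],[0,0,0],[0,0,0],[0,0,0],[0,0,0]])

```text
clock: 37.1
ee_pos: [0.627, -0.0017, 0.1871]
eef_rot: [[-0.903, 0.429, 0.0], [0.429, 0.903, -0.0], [-0.0, 0.0, -1.0]]
contact_force: [-0.2, 0.1, -2.0]
gripper_width: 0.256
grasp_force: 30.0
```

```bash
cat >> h.py <<'E'
def trimid(t,zm):
    r=[];
    for n in ('wrist','scene'):
        c=robot.camera(n)
        for k in (t+'_mid',t+'_seal'):
            q=[(round(d['score'],2),onz(c,d['xy'],zm)[:2].round(3).tolist(),ray(c,d['xy'])) for d in robot.place_of(k,n) if d['score']>.3]
            print(n,k,[x[:2] for x in q])
            if k.endswith('mid') and q: r.append(q[0][2])
    if len(r)==2: print('tri mid',tri(r))
E
python3 - <<'E'
from h import *
st(); trimid('tall',.13)
E
```

```text
t 37.1 p [ 0.627  -0.0017  0.1871] yaw 154.57 q6 -1.22 w 0.256 g 30.0 f [-0.2  0.1 -2. ]
wrist tall_mid [(0.64, [0.628, 0.001])]
wrist tall_seal [(0.95, [0.628, -0.021])]
scene tall_mid [(0.71, [0.629, -0.0])]
scene tall_seal [(0.63, [0.634, -0.023]), (0.53, [0.749, -0.176])]
tri mid (array([0.6285, 0.0005, 0.1297]), np.float64(0.0006253772041876645))
```

Mid-body triangulates within 3 mm of the spot, with the level ribs to the lens. Next come the third and fourth sides.

Request:
step_arm(travel=[[0,0,0],[0,0,0],[0,0,0],[0,0,0],[0,0,0],[0,0,0],[0,0,0],[0,0,0]], twist=[[0,0,8],[0,0,16],[0,0,24],[0,0,32],[0,0,40],[0,0,48],[0,0,56],[0,0,64]])

```text
clock: 38.2
ee_pos: [0.627, -0.0016, 0.187]
eef_rot: [[-0.004, 1.0, 0.0], [1.0, 0.004, 0.0], [0.0, 0.0, -1.0]]
contact_force: [0.0, -0.2, -2.7]
gripper_width: 0.254
grasp_force: 30.0
```

Request:
step_arm(travel=[[0,0,0],[0,0,0],[0,0,0],[0,0,0],[0,0,0],[0,0,0],[0,0,0],[0,0,0]], twist=[[0,0,8],[0,0,16],[0,0,23],[0,0,26],[0,0,26],[0,0,26],[0,0,26],[0,0,26]])

```text
clock: 39.0
ee_pos: [0.627, -0.0017, 0.187]
eef_rot: [[0.429, 0.904, -0.0], [0.904, -0.429, -0.0], [-0.0, 0.0, -1.0]]
contact_force: [0.2, 0.9, -3.3]
gripper_width: 0.252
grasp_force: 30.0
```

Request:
step_arm(travel=[[0,0,0],[0,0,0],[0,0,0],[0,0,0],[0,0,0],[0,0,0],[0,0,0],[0,0,0]], twist=[[0,0,0],[0,0,0],[0,0,0],[0,0,0],[0,0,0],[0,0,0],[0,0,0],[0,0,0]])

```text
clock: 39.8
ee_pos: [0.6269, -0.0016, 0.187]
eef_rot: [[0.429, 0.903, -0.0], [0.903, -0.429, -0.0], [-0.0, -0.0, -1.0]]
contact_force: [0.2, 0.1, -1.4]
gripper_width: 0.257
grasp_force: 30.0
```

Run:
```python
from h import *
st(); trimid('tall',.13)
```

```text
t 39.8 p [ 0.6269 -0.0016  0.187 ] yaw 64.57 q6 0.35 w 0.257 g 30.0 f [ 0.2  0.1 -1.4]
wrist tall_mid [(0.89, [0.628, -0.003])]
wrist tall_seal [(0.87, [0.603, -0.001])]
scene tall_mid [(0.94, [0.625, 0.005]), (0.48, [0.724, -0.31])]
scene tall_seal [(0.62, [0.617, 0.002])]
tri mid (array([0.6274, 0.002 , 0.1324]), np.float64(0.004108885645144922))
```

Request:
step_arm(travel=[[0,0,0],[0,0,0],[0,0,0],[0,0,0],[0,0,0],[0,0,0],[0,0,0],[0,0,0]], twist=[[0,0,8],[0,0,16],[0,0,24],[0,0,32],[0,0,40],[0,0,48],[0,0,56],[0,0,64]])

```text
clock: 40.9
ee_pos: [0.627, -0.0017, 0.187]
eef_rot: [[1.0, 0.004, 0.0], [0.004, -1.0, 0.0], [0.0, -0.0, -1.0]]
contact_force: [-0.5, 0.2, -2.2]
gripper_width: 0.256
grasp_force: 30.0
```

Request:
step_arm(travel=[[0,0,0],[0,0,0],[0,0,0],[0,0,0],[0,0,0],[0,0,0],[0,0,0],[0,0,0]], twist=[[0,0,8],[0,0,16],[0,0,23],[0,0,26],[0,0,26],[0,0,26],[0,0,26],[0,0,26]])

```text
clock: 41.7
ee_pos: [0.6269, -0.0017, 0.187]
eef_rot: [[0.904, -0.429, -0.0], [-0.429, -0.904, 0.0], [-0.0, 0.0, -1.0]]
contact_force: [0.8, -0.4, -2.0]
gripper_width: 0.258
grasp_force: 30.0
```

Request:
step_arm(travel=[[0,0,0],[0,0,0],[0,0,0],[0,0,0],[0,0,0],[0,0,0],[0,0,0],[0,0,0]], twist=[[0,0,0],[0,0,0],[0,0,0],[0,0,0],[0,0,0],[0,0,0],[0,0,0],[0,0,0]])

```text
clock: 42.5
ee_pos: [0.627, -0.0017, 0.187]
eef_rot: [[0.903, -0.429, -0.0], [-0.429, -0.903, 0.0], [-0.0, -0.0, -1.0]]
contact_force: [-0.2, -0.5, -1.8]
gripper_width: 0.254
grasp_force: 30.0
```

Run:
```python
from h import *
st(); trimid('tall',.13)
for n in ('top','scene'):
  D=masks(n,'tub lid','u_'+n);c=D['cam']
  for t,z in (('tub',.119),('lid',.017)):
    for s,xy,m in D[t]: print(n,t,round(s,2),xy.astype(int),m.sum(),rect(c,m,z))
```

```text
t 42.5 p [ 0.627  -0.0017  0.187 ] yaw -25.43 q6 1.92 w 0.254 g 30.0 f [-0.2 -0.5 -1.8]
wrist tall_mid [(0.77, [0.623, 0.0])]
wrist tall_seal [(0.74, [0.624, 0.024])]
scene tall_mid [(0.87, [0.623, -0.001]), (0.36, [0.555, -0.192]), (0.36, [0.757, -0.148])]
scene tall_seal [(0.78, [0.627, 0.014])]
tri mid (array([ 0.6235, -0.    ,  0.1307]), np.float64(0.00037582997068528063))
scene tub 0.84 [180 178] 3267 [ 505.1 -253.1  346.   163.2   49.6]
scene lid 0.8 [421 265] 2644 [433.1 388.5 172.7 128.8  74.3]
```

All four sides of tall are filmed; the seal positions confirm each orientation. Next I'll carry it to where the wrist camera sees the tub.

Request:
step_arm(travel=[[-8,14,-10],[-26,48,-20],[-48,90,-30],[-70,132,-40],[-92,174,-50],[-114,216,-60],[-136,256,-60],[-150,282,-60]], twist=[[0,0,1],[0,0,2],[0,0,3],[0,0,4],[0,0,5],[0,0,6],[0,0,7],[0,0,8]])

```text
clock: 44.1
ee_pos: [0.3676, -0.1929, 0.2477]
eef_rot: [[0.833, -0.553, 0.0], [-0.553, -0.833, -0.001], [0.001, 0.001, -1.0]]
contact_force: [0.4, 0.2, -3.4]
gripper_width: 0.257
grasp_force: 30.0
```

Run:
```python
from h import *
st()
D=masks('wrist','tub tub_rim tub_floor tall','v7');c=D['cam']
cv2.imwrite('pics/o.png',c['color'])
for t,z in (('tub',0),('tub_rim',.119),('tub_floor',.015)):
  for s,xy in D['p_'+t]: print(t,round(s,2),xy.astype(int),onz(c,xy,z))
for s,xy,m in D['tub']: print('tub',round(s,2),xy.astype(int),m.sum(),rect(c,m,.119))
```

```text
t 44.1 p [ 0.3676 -0.1929  0.2477] yaw -33.55 q6 1.53 w 0.257 g 30.0 f [ 0.4  0.2 -3.4]
tub 0.77 [287  89] [ 0.4345 -0.2882  0.    ]
tub 0.47 [259 215] [ 0.3015 -0.1538  0.    ]
tub_rim 0.57 [303  79] [ 0.4341 -0.291   0.119 ]
tub_rim 0.51 [289  86] [ 0.4356 -0.2763  0.119 ]
tub_floor 0.69 [288  88] [ 0.435  -0.2891  0.015 ]
tub 0.65 [303  80] 23367 [ 432.8 -290.8  175.1  124.7   81.1]
```

View pics/o.png

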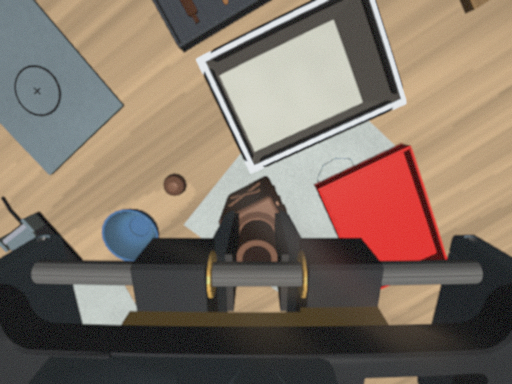

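The tub rim corners show at px (198,61), (253,170) and (405,102). Its plaster floor is open, with corners near (218,78), (258,150) and (363,105).

Run:
```python
from h import *
D=pickle.load(open('v7.pkl','rb'));c=D['cam']
W=np.array([onz(c,p,.119)[:2] for p in ([198,61],[253,170],[405,102])]); print(W,(W[0]+W[2])/2)
a=W[0]-W[1]; b=W[2]-W[1]; print(np.linalg.norm(a),np.linalg.norm(b),np.degrees(np.arctan2(a[1],a[0])),np.degrees(np.arctan2(b[1],b[0]))+90)
# fit a 118x168 rectangle at the rim to the mask outline by scanning in both pictures
from scipy.optimize import minimize
def poly(x,y,a,L=.118,B=.168,z=.119):
    R=np.array([[np.cos(a),-np.sin(a)],[np.sin(a),np.cos(a)]]); P=np.array([[1,1],[1,-1],[-1,-1],[-1,1]])*[L/2,B/2]@R.T+[x,y]; return np.c_[P,np.full(4,z)]
def iou(v,c,m):
    q=np.zeros(m.shape,np.uint8); 
    for z in (.119,0): pass
    hull=cv2.convexHull(np.vstack([proj(c,poly(*v)),proj(c,poly(*v,z=0.))]).astype(np.float32)); cv2.fillConvexPoly(q,np.round(hull*16).astype(np.int32),1,shift=4)
    q=q>0; return (q&m).sum()/(q|m).sum()
m=max(D['tub'],key=lambda t:t[0])[2]
r=minimize(lambda v:-iou([v[0],v[1],v[2]],c,m),[.435,-.29,-.08],method='Nelder-Mead',options=dict(initial_simplex=[[.435,-.29,-.08],[.445,-.29,-.08],[.435,-.28,-.08],[.435,-.29,0.]]))
print(r.x,np.degrees(r.x[2]),-r.fun)
E=pickle.load(open('u_scene.pkl','rb')); print(iou(r.x,E['cam'],E['tub'][0][2]))
print(proj(c,poly(*r.x)))
e=cv2.Canny(c['color'],60,120)
```

```text
[[ 0.5032 -0.2161]
 [ 0.3868 -0.2011]
 [ 0.361  -0.3651]] [ 0.4321 -0.2906]
0.11738236316557243 0.16603478277373124 -7.3734200642307774 -8.944421301956112
[ 0.433  -0.2908 -0.1802] -10.323950643160693 0.9469991872353167
0.8475816993464053
[[198.4048  56.653 ]
 [367.3242 -20.8878]
 [403.4948 104.221 ]
 [248.5115 169.3082]]
```

Request:
step_arm(travel=[[10,6,0],[28,18,0],[48,31,0],[68,44,0],[88,57,0],[106,69,0],[118,77,0],[124,80,0]], twist=[[0,0,0.5],[0,0,1],[0,0,1.5],[0,0,2],[0,0,2.5],[0,0,3],[0,0,3.5],[0,0,3.8]])

```text
clock: 45.35
ee_pos: [0.4305, -0.3283, 0.2467]
eef_rot: [[0.796, -0.606, -0.0], [-0.606, -0.796, -0.0], [0.0, 0.0, -1.0]]
contact_force: [-0.4, 0.6, -2.0]
gripper_width: 0.257
grasp_force: 30.0
```

Run:
```python
from h import *
st()
D=masks('wrist','tub tub_floor tall','v8');c=D['cam']
cv2.imwrite('pics/p.png',c['color'])
for t,z in (('tub',0),('tub_floor',.015),('tall',.158)):
  for s,xy in D['p_'+t]: print(t,round(s,2),xy.astype(int),onz(c,xy,z))
```

```text
t 45.35 p [ 0.4305 -0.3283  0.2467] yaw -37.28 q6 1.46 w 0.257 g 30.0 f [-0.4  0.6 -2. ]
tub 0.56 [234 180] [ 0.4336 -0.2897  0.    ]
tub_floor 0.57 [234 183] [ 0.4333 -0.2896  0.015 ]
tall 0.74 [257 204] [ 0.4272 -0.3262  0.158 ]
tall 0.43 [223 207] [ 0.4442 -0.2994  0.158 ]
```

View pics/p.png

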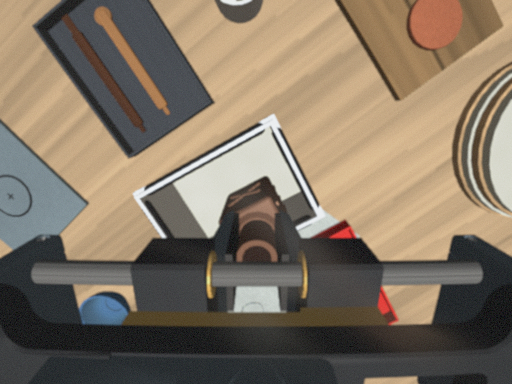

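The bottle hangs over the tub. Rim corners are at px (135,193), (272,118) and (322,217), and the two tools are still in the tray at (105,70) and (135,60).

Run:
```python
from h import *
c=pickle.load(open('v8.pkl','rb'))['cam']
W=np.array([onz(c,p,.119)[:2] for p in ([135,193],[272,118],[322,217])]); C=(W[0]+W[2])/2; print(W,C)
a=W[1]-W[2]; b=W[0]-W[1]; print(np.linalg.norm(a),np.linalg.norm(b),np.degrees(np.arctan2(a[1],a[0])),np.degrees(np.arctan2(b[1],b[0]))-90)
k=pickle.load(open('v7.pkl','rb'))['cam']
print(tri([ray(k,[198,61]),ray(c,[135,193])]))
s=st(); R=np.array(s['eef_rot']); y=np.radians(-8.3); T=np.r_[np.array([.4328,-.2907])-.038*np.array([-np.sin(y),np.cos(y)]),.106]; print(T,R.T@(T-s['ee_pos'])*1000)
```

```text
[[ 0.5061 -0.2217]
 [ 0.4793 -0.3846]
 [ 0.3617 -0.3661]] [ 0.4339 -0.2939]
0.11904029860234012 0.16502650165025742 -8.93745082677241 -9.326981850204888
(array([ 0.5064, -0.2152,  0.107 ]), np.float64(0.0002328924026415607))
t 45.7 p [ 0.4296 -0.3263  0.2471] yaw -37.19 q6 1.46 w 0.256 g 30.0 f [ 0.2  1.  -2.6]
[ 0.4273 -0.3283  0.106 ] [ -0.5996   2.96   141.1443]
```

Request:
step_arm(travel=[[0,4,10],[0,4,30],[0,4,50],[0,4,70],[0,4,90],[0,4,105],[0,4,115],[0,4,120]], twist=[[0,0,0.5],[0,0,0.5],[0,0,0.5],[0,0,0.5],[0,0,0.5],[0,0,0.5],[0,0,0.5],[0,0,0.5]])

```text
clock: 46.5
ee_pos: [0.427, -0.3299, 0.126]
eef_rot: [[0.791, -0.612, -0.001], [-0.612, -0.791, 0.001], [-0.001, -0.0, -1.0]]
contact_force: [-0.4, 0.1, -1.8]
gripper_width: 0.253
grasp_force: 30.0
```

Request:
step_arm(travel=[[0,0,5],[0,0,10],[0,0,15],[0,0,18],[0,0,20],[0,0,21],[0,0,21],[0,0,21]], twist=[[0,0,0],[0,0,0],[0,0,0],[0,0,0],[0,0,0],[0,0,0],[0,0,0],[0,0,0]])

```text
clock: 47.3
ee_pos: [0.4275, -0.3303, 0.1061]
eef_rot: [[0.791, -0.612, 0.0], [-0.612, -0.791, -0.0], [0.0, 0.0, -1.0]]
contact_force: [0.0, 1.4, -2.7]
gripper_width: 0.258
grasp_force: 30.0
```

Request:
step_arm(travel=[[0,0,1],[0,0,1.5],[0,0,1.5],[0,0,1.5],[0,0,1.5],[0,0,1.5],[0,0,1.5],[0,0,1.5]], twist=[[0,0,0],[0,0,0],[0,0,0],[0,0,0],[0,0,0],[0,0,0],[0,0,0],[0,0,0]])

```text
clock: 48.1
ee_pos: [0.4277, -0.3306, 0.1052]
eef_rot: [[0.791, -0.612, 0.001], [-0.612, -0.791, -0.001], [0.001, 0.0, -1.0]]
contact_force: [-2.0, -0.7, 8.9]
gripper_width: 0.256
grasp_force: 30.0
```

Request:
step_arm(travel=[[0,0,0],[0,0,0],[0,0,0],[0,0,-8],[0,0,-25],[0,0,-50],[0,0,-85],[0,0,-125]], twist=[[0,0,0],[0,0,0],[0,0,0],[0,0,0],[0,0,0],[0,0,0],[0,0,0],[0,0,0]], jaw=-0.34)

```text
clock: 48.9
ee_pos: [0.4269, -0.3297, 0.2307]
eef_rot: [[0.791, -0.612, -0.001], [-0.612, -0.791, 0.001], [-0.001, -0.0, -1.0]]
contact_force: [-0.1, -0.3, -0.5]
gripper_width: 0.332
grasp_force: 0.0
```

Run:
```python
from h import *
st(); look('wrist','tall:.015 tall_mid:.048 tub:0')
```

```text
t 48.9 p [ 0.4269 -0.3297  0.2307] yaw -37.73 q6 1.46 w 0.332 g 0.0 f [-0.1 -0.3 -0.5]
wrist tall [(0.64, [117, 61], [0.6447, -0.2781])]
wrist tall_mid [(0.59, [255, 174], [0.4295, -0.3306])]
wrist tub [(0.62, [232, 184], [0.4307, -0.289])]
```

Request:
step_arm(travel=[[-18,-39,-4],[-35,-78,-8],[-53,-117,-12],[-70,-156,-16],[-88,-195,-20],[-105,-234,-24],[-123,-273,-28],[-140,-312,-30]], twist=[[0,0,-8],[0,0,-16],[0,0,-24],[0,0,-32],[0,0,-40],[0,0,-48],[0,0,-56],[0,0,-64]], jaw=0)

```text
clock: 49.9
ee_pos: [0.5071, 0.0041, 0.2587]
eef_rot: [[0.894, 0.448, -0.002], [0.448, -0.894, 0.0], [-0.001, -0.001, -1.0]]
contact_force: [1.1, -0.7, -0.4]
gripper_width: 0.496
grasp_force: 0.0
```

Request:
step_arm(travel=[[27,-33,0],[55,-66,0],[82,-98,0],[109,-131,0],[137,-164,0],[164,-197,0],[191,-230,0],[219,-262,0]], twist=[[0,0,-6],[0,0,-12],[0,0,-18],[0,0,-24],[0,0,-30],[0,0,-36],[0,0,-42],[0,0,-49]])

```text
clock: 50.7
ee_pos: [0.5874, 0.3357, 0.2579]
eef_rot: [[0.25, 0.968, -0.002], [0.968, -0.25, -0.001], [-0.002, -0.002, -1.0]]
contact_force: [1.2, -1.4, 0.2]
gripper_width: 0.498
grasp_force: 0.0
```

Run:
```python
from h import *
s=st(); look('wrist','short:0 short_mid:.027 short_seal:.027 lid:0 lid_seat:.012',save='q.png')
R=np.array(s['eef_rot']); print(R.T@(np.array([.587,.3345,.078])-s['ee_pos'])*1000)
```

```text
t 50.7 p [0.5874 0.3357 0.2579] yaw 75.53 q6 0.68 w 0.498 g 0.0 f [ 1.2 -1.4  0.2]
wrist short [(0.88, [255, 169], [0.5839, 0.3315]), (0.69, [139, 161], [0.4158, 0.3888])]
wrist short_mid [(0.88, [255, 171], [0.5845, 0.3346])]
wrist short_seal [(0.96, [245, 186], [0.5645, 0.3174])]
wrist lid [(0.91, [140, 157], [0.4193, 0.3936])]
wrist lid_seat [(0.73, [139, 156], [0.4238, 0.3957])]
[ -1.0185   0.2622 179.9104]
```

Request:
step_arm(travel=[[-1,0,20],[-1,0,45],[-1,0,70],[-1,0,95],[-1,0,120],[-1,0,140],[-1,0,150],[-1,0,155]], twist=[[0,0,0],[0,0,0],[0,0,0],[0,0,0],[0,0,0],[0,0,0],[0,0,0],[0,0,0]])

```text
clock: 51.8
ee_pos: [0.5875, 0.3322, 0.1039]
eef_rot: [[0.256, 0.967, -0.001], [0.967, -0.256, -0.001], [-0.001, -0.001, -1.0]]
contact_force: [0.0, -0.7, -0.1]
gripper_width: 0.502
grasp_force: 0.0
```

Request:
step_arm(travel=[[0,0,8],[0,0,16],[0,0,22],[0,0,25],[0,0,25],[0,0,25],[0,0,25],[0,0,25]], twist=[[0,0,0],[0,0,0],[0,0,0],[0,0,0],[0,0,0],[0,0,0],[0,0,0],[0,0,0]])

```text
clock: 52.6
ee_pos: [0.5879, 0.3332, 0.0798]
eef_rot: [[0.254, 0.967, 0.0], [0.967, -0.254, 0.0], [0.0, 0.0, -1.0]]
contact_force: [0.2, 1.2, -0.2]
gripper_width: 0.501
grasp_force: 0.0
```

Request:
step_arm(travel=[[0,0,0],[0,0,0],[0,0,0],[0,0,0],[0,0,0],[0,0,0],[0,0,0],[0,0,0]], twist=[[0,0,0],[0,0,0],[0,0,0],[0,0,0],[0,0,0],[0,0,0],[0,0,0],[0,0,0]], jaw=-1)

```text
clock: 53.4
ee_pos: [0.5876, 0.3332, 0.0795]
eef_rot: [[0.254, 0.967, -0.0], [0.967, -0.254, -0.0], [-0.0, -0.0, -1.0]]
contact_force: [-0.7, 0.1, -1.0]
gripper_width: 0.255
grasp_force: 30.0
```

Request:
step_arm(travel=[[0,0,-8],[0,0,-22],[0,0,-38],[0,0,-54],[0,0,-70],[0,0,-86],[0,0,-98],[0,0,-103]], twist=[[0,0,0],[0,0,0],[0,0,0],[0,0,0],[0,0,0],[0,0,0],[0,0,0],[0,0,0]])

```text
clock: 54.2
ee_pos: [0.5883, 0.3334, 0.1846]
eef_rot: [[0.254, 0.967, 0.002], [0.967, -0.254, 0.001], [0.002, 0.002, -1.0]]
contact_force: [-0.7, 0.2, -2.6]
gripper_width: 0.259
grasp_force: 30.0
```

Run:
```python
from h import *
s=st(); look('wrist','short:.103 short_mid:.13 short_seal:.13')
R=np.array(s['eef_rot']); print(R.T@(np.array([.6273,-.0014,.181])-s['ee_pos'])*1000)
```

```text
t 54.2 p [0.5883 0.3334 0.1846] yaw 75.27 q6 0.68 w 0.259 g 30.0 f [-0.7  0.2 -2.6]
wrist short [(0.95, [257, 203], [0.5887, 0.3347])]
wrist short_mid []
wrist short_seal []
[-313.9088  122.7895    3.3823]
```

Request:
step_arm(travel=[[-20,8,0],[-63,25,0],[-108,42,0],[-153,60,1],[-198,77,1],[-242,95,1],[-285,112,1],[-314,123,1]], twist=[[0,0,-4],[0,0,-10],[0,0,-16],[0,0,-22],[0,0,-28],[0,0,-34],[0,0,-41],[0,0,-48]])

```text
clock: 55.2
ee_pos: [0.6266, -0.0048, 0.1807]
eef_rot: [[-0.552, 0.834, -0.001], [0.834, 0.552, -0.0], [0.0, -0.001, -1.0]]
contact_force: [0.0, -0.1, -3.0]
gripper_width: 0.256
grasp_force: 30.0
```

Request:
step_arm(travel=[[0,0,0],[0,0,0],[0,0,0],[0,0,0],[0,0,0],[0,0,0],[0,0,0],[0,0,0]], twist=[[0,0,-8],[0,0,-16],[0,0,-24],[0,0,-32],[0,0,-40],[0,0,-48],[0,0,-56],[0,0,-64]])

```text
clock: 56.0
ee_pos: [0.6264, -0.0018, 0.1806]
eef_rot: [[-0.991, -0.132, -0.002], [-0.132, 0.991, 0.0], [0.002, 0.0, -1.0]]
contact_force: [0.6, 0.1, -1.5]
gripper_width: 0.257
grasp_force: 30.0
```

Request:
step_arm(travel=[[0,0,0],[0,0,0],[0,0,0],[0,0,0],[0,0,0],[0,0,0],[0,0,0],[0,0,0]], twist=[[0,0,-8],[0,0,-16],[0,0,-24],[0,0,-30],[0,0,-31.6],[0,0,-31.6],[0,0,-31.6],[0,0,-31.6]])

```text
clock: 56.8
ee_pos: [0.6268, -0.0018, 0.1814]
eef_rot: [[-0.78, -0.626, -0.0], [-0.626, 0.78, 0.0], [0.0, 0.0, -1.0]]
contact_force: [-0.3, 0.3, -1.6]
gripper_width: 0.261
grasp_force: 30.0
```

Run:
```python
from h import *
s=st(); trimid('short',.13)
R=np.array(s['eef_rot']); print(R.T@(np.array([.6273,-.0014,.1825])-s['ee_pos'])*1000)
```

```text
t 56.8 p [ 0.6268 -0.0018  0.1814] yaw -141.23 q6 -2.35 w 0.261 g 30.0 f [-0.3  0.3 -1.6]
wrist short_mid []
wrist short_seal []
scene short_mid [(0.83, [0.613, 0.001])]
scene short_seal [(0.65, [0.656, -0.0])]
[-0.632  -0.0156 -1.1475]
```

The seal faces the lens (scene: seal at x 0.656, mid at 0.613). Hold, then turn.

Request:
step_arm(travel=[[0,0,0],[0,0,0],[0,0,0],[0,0,0],[0,0,0],[0,0,0],[0,0,0],[0,0,0]], twist=[[0,0,0],[0,0,0],[0,0,0],[0,0,0],[0,0,0],[0,0,0],[0,0,0],[0,0,0]])

```text
clock: 57.9
ee_pos: [0.6269, -0.0018, 0.1815]
eef_rot: [[-0.779, -0.628, 0.0], [-0.628, 0.779, 0.0], [-0.0, 0.0, -1.0]]
contact_force: [0.2, -0.7, -2.0]
gripper_width: 0.257
grasp_force: 30.0
```

Request:
step_arm(travel=[[0,0,0],[0,0,0],[0,0,0],[0,0,0],[0,0,0],[0,0,0],[0,0,0],[0,0,0]], twist=[[0,0,8],[0,0,16],[0,0,24],[0,0,32],[0,0,40],[0,0,48],[0,0,56],[0,0,64]])

```text
clock: 58.7
ee_pos: [0.6269, -0.0018, 0.1815]
eef_rot: [[-0.903, 0.43, -0.0], [0.43, 0.903, -0.0], [-0.0, -0.0, -1.0]]
contact_force: [-0.3, -0.9, -1.9]
gripper_width: 0.255
grasp_force: 30.0
```

Request:
step_arm(travel=[[0,0,0],[0,0,0],[0,0,0],[0,0,0],[0,0,0],[0,0,0],[0,0,0],[0,0,0]], twist=[[0,0,8],[0,0,16],[0,0,23],[0,0,26],[0,0,26],[0,0,26],[0,0,26],[0,0,26]])

```text
clock: 59.5
ee_pos: [0.6269, -0.0018, 0.1815]
eef_rot: [[-0.628, 0.778, 0.0], [0.778, 0.628, -0.0], [-0.0, 0.0, -1.0]]
contact_force: [0.4, 0.1, -2.2]
gripper_width: 0.253
grasp_force: 30.0
```

Request:
step_arm(travel=[[0,0,0],[0,0,0],[0,0,0],[0,0,0],[0,0,0],[0,0,0],[0,0,0],[0,0,0]], twist=[[0,0,0],[0,0,0],[0,0,0],[0,0,0],[0,0,0],[0,0,0],[0,0,0],[0,0,0]])

```text
clock: 60.3
ee_pos: [0.6269, -0.0018, 0.1815]
eef_rot: [[-0.628, 0.779, -0.0], [0.779, 0.628, -0.0], [0.0, -0.0, -1.0]]
contact_force: [-0.1, -0.2, -2.6]
gripper_width: 0.256
grasp_force: 30.0
```

Run:
```python
from h import *
st(); trimid('short',.13)
cv2.imwrite('pics/r.png',np.hstack([cv2.resize(robot.camera('wrist')['color'][130:330,150:350],(400,400)),cv2.resize(robot.camera('scene')['color'][150:350,140:340],(400,400))]))
```

```text
t 60.3 p [ 0.6269 -0.0018  0.1815] yaw 128.87 q6 -0.78 w 0.256 g 30.0 f [-0.1 -0.2 -2.6]
wrist short_mid []
wrist short_seal []
scene short_mid [(0.6, [0.626, 0.006]), (0.49, [0.52, -0.246]), (0.42, [0.556, 0.003]), (0.31, [0.749, -0.165])]
scene short_seal [(0.82, [0.634, -0.03])]
```

View pics/r.png

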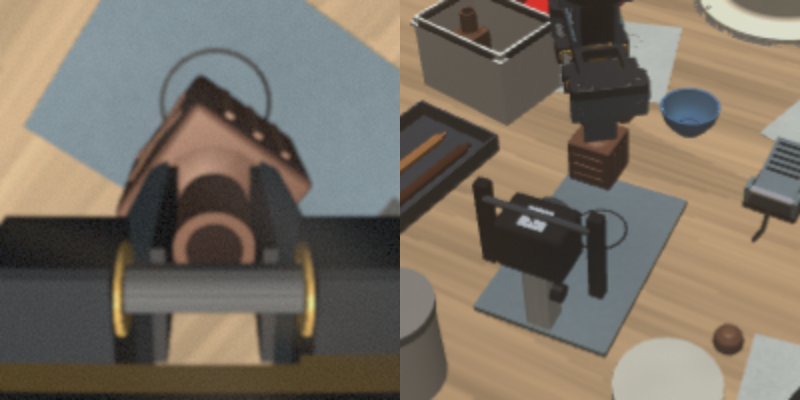

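Short shows its level ribs to the lens, square and upright, and tall stands upright in the tub (crop 465,25). Now the remaining two sides.

Request:
step_arm(travel=[[0,0,0],[0,0,0],[0,0,0],[0,0,0],[0,0,0],[0,0,0],[0,0,0],[0,0,0]], twist=[[0,0,8],[0,0,16],[0,0,24],[0,0,32],[0,0,40],[0,0,48],[0,0,56],[0,0,64]])

```text
clock: 61.5
ee_pos: [0.6269, -0.0018, 0.1815]
eef_rot: [[0.43, 0.903, -0.0], [0.903, -0.43, 0.0], [0.0, -0.0, -1.0]]
contact_force: [0.1, 0.1, -2.4]
gripper_width: 0.26
grasp_force: 30.0
```

Request:
step_arm(travel=[[0,0,0],[0,0,0],[0,0,0],[0,0,0],[0,0,0],[0,0,0],[0,0,0],[0,0,0]], twist=[[0,0,8],[0,0,16],[0,0,23],[0,0,26],[0,0,26],[0,0,26],[0,0,26],[0,0,26]])

```text
clock: 62.3
ee_pos: [0.6269, -0.0018, 0.1815]
eef_rot: [[0.778, 0.628, 0.0], [0.628, -0.778, -0.0], [0.0, 0.0, -1.0]]
contact_force: [-0.4, -0.3, -2.9]
gripper_width: 0.255
grasp_force: 30.0
```

Request:
step_arm(travel=[[0,0,0],[0,0,0],[0,0,0],[0,0,0],[0,0,0],[0,0,0],[0,0,0],[0,0,0]], twist=[[0,0,0],[0,0,0],[0,0,0],[0,0,0],[0,0,0],[0,0,0],[0,0,0],[0,0,0]])

```text
clock: 63.1
ee_pos: [0.6269, -0.0018, 0.1815]
eef_rot: [[0.778, 0.628, 0.0], [0.628, -0.778, -0.0], [-0.0, 0.0, -1.0]]
contact_force: [0.9, 0.7, -2.7]
gripper_width: 0.257
grasp_force: 30.0
```

Run:
```python
from h import *
st(); trimid('short',.13)
```

```text
t 63.1 p [ 0.6269 -0.0018  0.1815] yaw 38.88 q6 0.79 w 0.257 g 30.0 f [ 0.9  0.7 -2.7]
wrist short_mid []
wrist short_seal []
scene short_mid [(0.56, [0.631, 0.001])]
scene short_seal [(0.76, [0.603, -0.002]), (0.65, [0.54, 0.064]), (0.42, [0.456, -0.283])]
```

Request:
step_arm(travel=[[0,0,0],[0,0,0],[0,0,0],[0,0,0],[0,0,0],[0,0,0],[0,0,0],[0,0,0]], twist=[[0,0,8],[0,0,16],[0,0,24],[0,0,32],[0,0,40],[0,0,48],[0,0,56],[0,0,64]])

```text
clock: 64.2
ee_pos: [0.6269, -0.0018, 0.1815]
eef_rot: [[0.903, -0.43, -0.0], [-0.43, -0.903, -0.0], [-0.0, 0.0, -1.0]]
contact_force: [-0.9, -0.1, -1.1]
gripper_width: 0.257
grasp_force: 30.0
```

Request:
step_arm(travel=[[0,0,0],[0,0,0],[0,0,0],[0,0,0],[0,0,0],[0,0,0],[0,0,0],[0,0,0]], twist=[[0,0,8],[0,0,16],[0,0,23],[0,0,26],[0,0,26],[0,0,26],[0,0,26],[0,0,26]])

```text
clock: 65.0
ee_pos: [0.6269, -0.0018, 0.1815]
eef_rot: [[0.628, -0.778, 0.0], [-0.778, -0.628, 0.0], [0.0, -0.0, -1.0]]
contact_force: [0.0, 0.3, -2.3]
gripper_width: 0.255
grasp_force: 30.0
```

Request:
step_arm(travel=[[0,0,0],[0,0,0],[0,0,0],[0,0,0],[0,0,0],[0,0,0],[0,0,0],[0,0,0]], twist=[[0,0,0],[0,0,0],[0,0,0],[0,0,0],[0,0,0],[0,0,0],[0,0,0],[0,0,0]])

```text
clock: 65.8
ee_pos: [0.6269, -0.0018, 0.1815]
eef_rot: [[0.628, -0.779, -0.0], [-0.779, -0.628, 0.0], [-0.0, 0.0, -1.0]]
contact_force: [-0.0, 0.8, -2.1]
gripper_width: 0.256
grasp_force: 30.0
```

Run:
```python
from h import *
s=st(); trimid('short',.13)
y=np.radians(-8.8); T=np.r_[np.array([.4333,-.292])+.038*np.array([-np.sin(y),np.cos(y)]),.240]; R=np.array(s['eef_rot']); print(T,R.T@(T-s['ee_pos'])*1000)
```

```text
t 65.8 p [ 0.6269 -0.0018  0.1815] yaw -51.13 q6 2.37 w 0.256 g 30.0 f [-0.   0.8 -2.1]
wrist short_mid []
wrist short_seal []
scene short_mid [(0.72, [0.618, 0.0])]
scene short_seal [(0.89, [0.634, 0.027]), (0.52, [0.749, -0.17])]
[ 0.4391 -0.2544  0.24  ] [ 78.8545 304.7514 -58.495 ]
```

Request:
step_arm(travel=[[5,20,-10],[16,61,-25],[27,105,-40],[38,148,-50],[50,192,-58],[61,236,-58],[72,277,-58],[79,305,-58]], twist=[[0,0,1.5],[0,0,3],[0,0,5],[0,0,7],[0,0,9],[0,0,11],[0,0,12],[0,0,12.4]])

```text
clock: 66.9
ee_pos: [0.4368, -0.2568, 0.2401]
eef_rot: [[0.443, -0.896, 0.0], [-0.896, -0.443, -0.001], [0.001, 0.0, -1.0]]
contact_force: [0.2, 0.0, -2.9]
gripper_width: 0.253
grasp_force: 30.0
```

Run:
```python
from h import *
s=st(); c=look('wrist','tub_floor:.015 tub_rim:.119 short:.16 tall:.015 tall_mid:.048'); s=st()
y=np.radians(-8.8); T=np.r_[np.array([.4333,-.292])+.038*np.array([-np.sin(y),np.cos(y)]),.0955]; R=np.array(s['eef_rot']); print(T,R.T@(T-s['ee_pos'])*1000)
```

```text
t 66.9 p [ 0.4368 -0.2568  0.2401] yaw -63.69 q6 2.03 w 0.253 g 30.0 f [ 0.2  0.  -2.9]
wrist tub_floor [(0.69, [269, 150], [0.4335, -0.2899])]
wrist tub_rim [(0.94, [274, 161], [0.4341, -0.293])]
wrist short [(0.71, [255, 203], [0.4374, -0.2562])]
wrist tall [(0.67, [287, 126], [0.4254, -0.3299])]
wrist tall_mid [(0.57, [289, 128], [0.4266, -0.3288])]
t 67.2 p [ 0.4392 -0.2543  0.2397] yaw -63.52 q6 2.04 w 0.256 g 30.0 f [ 1.  -0.2 -1.8]
[ 0.4391 -0.2544  0.0955] [  0.0898   0.1396 144.2232]
```

Request:
step_arm(travel=[[0,0,10],[0,0,30],[0,0,50],[0,0,70],[0,0,90],[0,0,108],[0,0,118],[0,0,123]], twist=[[0,0,0],[0,0,0],[0,0,0],[0,0,0],[0,0,0],[0,0,0],[0,0,0],[0,0,0]])

```text
clock: 68.0
ee_pos: [0.4389, -0.254, 0.1154]
eef_rot: [[0.447, -0.895, -0.001], [-0.895, -0.447, 0.001], [-0.001, 0.001, -1.0]]
contact_force: [-0.1, 0.7, -2.0]
gripper_width: 0.254
grasp_force: 30.0
```

Request:
step_arm(travel=[[0,0,6],[0,0,12],[0,0,16],[0,0,19],[0,0,21],[0,0,22],[0,0,22],[0,0,22]], twist=[[0,0,0],[0,0,0],[0,0,0],[0,0,0],[0,0,0],[0,0,0],[0,0,0],[0,0,0]])

```text
clock: 68.8
ee_pos: [0.4391, -0.2548, 0.0946]
eef_rot: [[0.446, -0.895, 0.0], [-0.895, -0.446, -0.0], [0.0, -0.0, -1.0]]
contact_force: [0.7, 0.2, -2.3]
gripper_width: 0.256
grasp_force: 30.0
```

Request:
step_arm(travel=[[0,0,1],[0,0,1],[0,0,1],[0,0,1],[0,0,1],[0,0,1],[0,0,1],[0,0,1]], twist=[[0,0,0],[0,0,0],[0,0,0],[0,0,0],[0,0,0],[0,0,0],[0,0,0],[0,0,0]])

```text
clock: 69.6
ee_pos: [0.4395, -0.2549, 0.0942]
eef_rot: [[0.446, -0.895, 0.001], [-0.895, -0.446, -0.001], [0.001, -0.001, -1.0]]
contact_force: [0.4, 1.6, 8.4]
gripper_width: 0.258
grasp_force: 30.0
```

Request:
step_arm(travel=[[0,0,0],[0,0,0],[0,0,0],[0,0,-8],[0,0,-25],[0,0,-55],[0,0,-95],[0,0,-140]], twist=[[0,0,0],[0,0,0],[0,0,0],[0,0,0],[0,0,0],[0,0,0],[0,0,0],[0,0,0]], jaw=-0.34)

```text
clock: 70.4
ee_pos: [0.4383, -0.2543, 0.235]
eef_rot: [[0.446, -0.895, -0.001], [-0.895, -0.446, 0.001], [-0.001, 0.001, -1.0]]
contact_force: [1.2, -0.4, -0.3]
gripper_width: 0.329
grasp_force: 0.0
```

Request:
step_arm(travel=[[-24,-10,0],[-48,-21,0],[-72,-31,0],[-96,-42,0],[-120,-52,0],[-145,-63,0],[-169,-73,0],[-193,-84,0]], twist=[[0,0,-8],[0,0,-16],[0,0,-24],[0,0,-32],[0,0,-40],[0,0,-48],[0,0,-56],[0,0,-64]], jaw=-1)

```text
clock: 71.2
ee_pos: [0.4278, -0.0435, 0.2341]
eef_rot: [[1.0, 0.014, 0.0], [0.014, -1.0, -0.0], [0.0, 0.0, -1.0]]
contact_force: [1.2, -0.6, 0.6]
gripper_width: 0.005
grasp_force: 0.0
```

Request:
step_arm(travel=[[-1,-26,0],[-3,-52,0],[-4,-78,0],[-5,-105,0],[-7,-131,0],[-8,-157,0],[-10,-183,0],[-11,-210,0]], twist=[[0,0,-8],[0,0,-16],[0,0,-24],[0,0,-32],[0,0,-40],[0,0,-48],[0,0,-56],[0,0,-64]])

```text
clock: 72.0
ee_pos: [0.415, 0.1664, 0.2341]
eef_rot: [[0.426, 0.905, 0.0], [0.905, -0.426, 0.0], [0.0, 0.0, -1.0]]
contact_force: [0.0, 1.1, 0.5]
gripper_width: 0.008
grasp_force: 0.0
```

Run:
```python
from h import *
s=st(); D=masks('wrist','lid lid_seat pedal_pad','v9'); c=D['cam']
for t,z in (('lid',0),('lid_seat',.012),('pedal_pad',.045)):
  for q,xy in D['p_'+t]: print(t,round(q,2),xy.astype(int),onz(c,xy,z))
for q,xy,m in D['lid']: print('lid',round(q,2),xy.astype(int),m.sum(),rect(c,m,.017))
T=np.array([.4175,.165,.075]); R=np.array(s['eef_rot']); print(R.T@(T-s['ee_pos'])*1000)
look('scene','tall:.015 short:.015 tall_mid:.048 short_mid:.042')
```

```text
t 72.0 p [0.415  0.1664 0.2341] yaw 64.8 q6 0.69 w 0.008 g 0.0 f [0.  1.1 0.5]
lid 0.77 [185   7] [0.4215 0.3921 0.    ]
lid_seat 0.8 [182   6] [0.42   0.3897 0.012 ]
pedal_pad 0.84 [259 170] [0.4211 0.1724 0.045 ]
pedal_pad 0.47 [185   7] [0.4248 0.3744 0.045 ]
lid 0.65 [183  36] 7939 [413.7 354.5 123.7 100.3 -17.6]
lid 0.62 [388 380] 341 [ 465.4 -287.7  121.2   15.5  -28. ]
[ -0.2316   2.7758 159.0593]
scene tall [(0.48, [177, 182], [0.4209, -0.3323])]
scene short [(0.74, [178, 178], [0.4024, -0.3419]), (0.39, [272, 352], [0.8121, 0.1728])]
scene tall_mid [(0.45, [177, 173], [0.4232, -0.3262])]
scene short_mid [(0.63, [197, 185], [0.4387, -0.2459])]
```

Request:
step_arm(travel=[[0,2,30],[0,2,65],[0,2,100],[0,2,130],[0,2,148],[0,2,156],[0,2,159],[0,2,159]], twist=[[0,0,0],[0,0,0],[0,0,0],[0,0,0],[0,0,0],[0,0,0],[0,0,0],[0,0,0]])

```text
clock: 73.4
ee_pos: [0.4175, 0.1645, 0.0748]
eef_rot: [[0.431, 0.902, 0.0], [0.902, -0.431, 0.0], [0.0, 0.0, -1.0]]
contact_force: [0.6, -0.7, 0.3]
gripper_width: 0.006
grasp_force: 0.0
```

Request:
step_arm(travel=[[0,0,5],[0,0,10],[0,0,15],[0,0,20],[0,0,24],[0,0,27],[0,0,29],[0,0,29.5]], twist=[[0,0,0],[0,0,0],[0,0,0],[0,0,0],[0,0,0],[0,0,0],[0,0,0],[0,0,0]])

```text
clock: 74.2
ee_pos: [0.4164, 0.1646, 0.0466]
eef_rot: [[0.431, 0.902, -0.0], [0.902, -0.431, 0.0], [0.0, -0.0, -1.0]]
contact_force: [-17.8, -1.6, 79.7]
gripper_width: 0.007
grasp_force: 40.3
```

Request:
step_arm(travel=[[0,0,0],[0,0,0],[0,0,0],[0,0,0],[0,0,0],[0,0,0],[0,0,0],[0,0,0]], twist=[[0,0,0],[0,0,0],[0,0,0],[0,0,0],[0,0,0],[0,0,0],[0,0,0],[0,0,0]])

```text
clock: 75.0
ee_pos: [0.4163, 0.1645, 0.0469]
eef_rot: [[0.431, 0.902, 0.0], [0.902, -0.431, 0.0], [0.0, 0.0, -1.0]]
contact_force: [-17.2, -0.8, 73.3]
gripper_width: 0.007
grasp_force: 36.3
```

The pedal is on its stop again (73 N). Release it and measure the lid.

Request:
step_arm(travel=[[0,0,-10],[0,0,-35],[0,0,-75],[0,0,-120],[0,0,-165],[20,-9,-200],[45,-21,-220],[72,-34,-230]], twist=[[0,0,0],[0,0,0],[0,0,-2],[0,0,-4],[0,0,-6],[0,0,-8],[0,0,-9],[0,0,-9]], jaw=-0.2)

```text
clock: 75.8
ee_pos: [0.4183, 0.2451, 0.2773]
eef_rot: [[0.285, 0.959, 0.003], [0.959, -0.285, 0.001], [0.002, 0.003, -1.0]]
contact_force: [1.3, -0.1, -0.8]
gripper_width: 0.403
grasp_force: 0.0
```

Run:
```python
from h import *
s=st(); D=masks('wrist','lid lid_seat pedal_pad','v10'); c=D['cam']; im=c['color']; cv2.imwrite('pics/s.png',im)
for t,z in (('lid',0),('lid_seat',.012)):
  for q,xy in D['p_'+t]: print(t,round(q,2),xy.astype(int),onz(c,xy,z))
for q,xy,m in D['lid']: print('lid',round(q,2),xy.astype(int),m.sum(),rect(c,m,.015))
```

```text
t 75.8 p [0.4183 0.2451 0.2773] yaw 73.46 q6 0.7 w 0.403 g 0.0 f [ 1.3 -0.1 -0.8]
lid 0.68 [227  67] [0.4185 0.3943 0.    ]
lid_seat 0.96 [227  70] [0.4185 0.3892 0.012 ]
lid 0.85 [226  60] 11384 [423.7 389.5 172.7 123.5  73.3]
```

View pics/s.png

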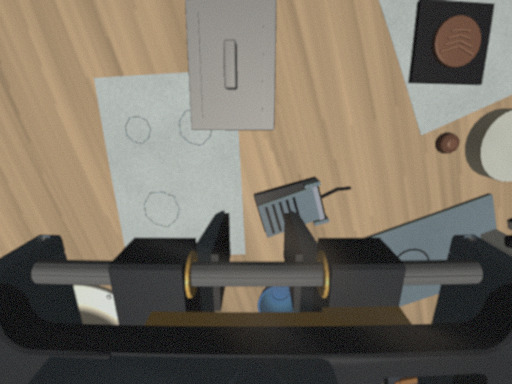

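The lid lies square in view: its flange spans px 188–275, the bar is at (231,63), and the pedal has sprung up at (290,205). Flange size 173 x 124 mm matches. Now move above the bar.

Run:
```python
from h import *
s=st(); c=pickle.load(open('v10.pkl','rb'))['cam']
print('bar top',onz(c,[231,63],.045)); T=np.array([.4235,.3893,.12]); R=np.array(s['eef_rot']); print(R.T@(T-s['ee_pos'])*1000)
```

```text
t 76.15 p [0.4173 0.2434 0.2744] yaw 73.44 q6 0.69 w 0.396 g 0.0 f [0.  0.2 0.6]
bar top [0.4266 0.3909 0.045 ]
[141.7784 -35.5192 154.31  ]
```

Request:
step_arm(travel=[[25,-6,15],[50,-12,35],[75,-19,55],[100,-25,75],[125,-31,95],[142,-36,115],[142,-36,130],[142,-36,140]], twist=[[0,0,0],[0,0,0],[0,0,0],[0,0,0],[0,0,0],[0,0,0],[0,0,0],[0,0,0]])

```text
clock: 76.95
ee_pos: [0.4231, 0.3898, 0.1333]
eef_rot: [[0.285, 0.959, -0.002], [0.959, -0.285, -0.001], [-0.002, -0.001, -1.0]]
contact_force: [0.1, -0.3, -0.1]
gripper_width: 0.401
grasp_force: 0.0
```

Run:
```python
from h import *
D=masks('wrist','lid lid_seat','v11'); s=st(); c=D['cam']; k=pickle.load(open('v10.pkl','rb'))
for t,z in (('lid',0),('lid_seat',.012)):
  for q,xy in D['p_'+t]: print(t,round(q,2),xy.astype(int),onz(c,xy,z))
print('seat tri',tri([ray(k['cam'],k['p_lid_seat'][0][1]),ray(c,D['p_lid_seat'][0][1])]))
for q,xy,m in D['lid']: print('lid',round(q,2),xy.astype(int),m.sum(),rect(c,m,.015))
g=cv2.cvtColor(c['color'],cv2.COLOR_BGR2GRAY); print(g[150,170:345:5],g[120,170:345:5])
T=np.array([.4238,.3896,.04]); R=np.array(s['eef_rot']); print(R.T@(T-s['ee_pos'])*1000)
```

```text
t 77.2 p [0.4239 0.3902 0.1357] yaw 73.43 q6 0.93 w 0.4 g 0.0 f [0.3 0.9 0.5]
lid 0.65 [255 187] [0.4217 0.392  0.    ]
lid_seat 0.87 [257 191] [0.423  0.3909 0.012 ]
seat tri (array([0.4205, 0.3897, 0.0074]), np.float64(0.00220838008968481))
lid 0.89 [253 166] 16590 [425.  393.3 169.2 124.1  73.5]
[158 146 146 147 139 144 153 153 155 145 152 150 155 152 154 153 153 154
 150 150 152 151 153 152 152 151 151 156 150 146 135 155 158 160 157] [152 146 143 146 150 135 159 158 156 157 155 158 154 153 154 152 157 152
 152 152 151 152 150 150 150 153 152 148 150 154 144 160 153 153 148]
[-0.6695  0.0124 95.724 ]
```

Request:
step_arm(travel=[[0,0,20],[0,0,40],[0,0,58],[0,0,72],[0,0,84],[0,0,91],[0,0,95],[0,0,96]], twist=[[0,0,0],[0,0,0],[0,0,0],[0,0,0],[0,0,0],[0,0,0],[0,0,0],[0,0,0]])

```text
clock: 78.0
ee_pos: [0.4236, 0.3906, 0.0391]
eef_rot: [[0.284, 0.959, 0.0], [0.959, -0.284, 0.0], [0.0, 0.0, -1.0]]
contact_force: [-0.5, 0.2, -0.4]
gripper_width: 0.401
grasp_force: 0.0
```

Request:
step_arm(travel=[[0,0,0],[0,0,0],[0,0,0],[0,0,0],[0,0,0],[0,0,0],[0,0,0],[0,0,0]], twist=[[0,0,0],[0,0,0],[0,0,0],[0,0,0],[0,0,0],[0,0,0],[0,0,0],[0,0,0]], jaw=-1)

```text
clock: 78.8
ee_pos: [0.4237, 0.3907, 0.0394]
eef_rot: [[0.284, 0.959, 0.001], [0.959, -0.284, 0.0], [0.001, 0.0, -1.0]]
contact_force: [0.0, -0.6, 5.4]
gripper_width: 0.172
grasp_force: 30.0
```

Run:
```python
from h import *
s=st()
```

```text
t 78.8 p [0.4237 0.3907 0.0394] yaw 73.47 q6 0.93 w 0.172 g 30.0 f [ 0.  -0.6  5.4]
```

Request:
step_arm(travel=[[0,0,-8],[0,0,-24],[0,0,-48],[0,0,-76],[0,0,-106],[0,0,-136],[0,0,-158],[0,0,-170]], twist=[[0,0,0],[0,0,0],[0,0,0],[0,0,0],[0,0,0],[0,0,0],[0,0,0],[0,0,0]])

```text
clock: 79.6
ee_pos: [0.4238, 0.3908, 0.2113]
eef_rot: [[0.284, 0.959, 0.002], [0.959, -0.284, 0.001], [0.002, 0.001, -1.0]]
contact_force: [0.2, -0.1, -1.5]
gripper_width: 0.175
grasp_force: 30.0
```

Run:
```python
from h import *
D=masks('wrist','lid lid_seat','v12'); s=st(); c=D['cam']
z0=s['ee_pos'][2]-.04
for t,z in (('lid',z0),('lid_seat',z0+.012)):
  for q,xy in D['p_'+t]: print(t,round(q,2),xy.astype(int),onz(c,xy,z))
for q,xy,m in D['lid']: print('lid',round(q,2),xy.astype(int),m.sum(),rect(c,m,z0+.015))
T=np.array([.4333,-.292,.21]); R=np.array(s['eef_rot']); print(R.T@(T-s['ee_pos'])*1000)
```

```text
t 79.85 p [0.4229 0.3901 0.2078] yaw 73.47 q6 0.93 w 0.174 g 30.0 f [-0.7 -0.1 -0.8]
lid 0.94 [253 222] [0.4201 0.3905 0.1678]
lid 0.77 [254 166] 25329 [431.7 420.3 125.5 112.8 -16.4]
[-650.9856  204.0242   -1.4425]
```

```bash
cat > rim.py <<'E'
from h import *
from scipy.optimize import minimize
def pts(v,L,B,n=60,z=.119):
    x,y,a=v; t=np.linspace(-.5,.5,n); e=np.vstack([np.c_[t*L,0*t+B/2],np.c_[t*L,0*t-B/2],np.c_[0*t+L/2,t*B],np.c_[0*t-L/2,t*B]])
    R=np.array([[np.cos(a),-np.sin(a)],[np.sin(a),np.cos(a)]]); return np.c_[e@R.T+[x,y],np.full(len(e),z)]
def samp(g,c,P):
    p=proj(c,P).astype(np.float32); ok=(p[:,0]>1)&(p[:,0]<510)&(p[:,1]>1)&(p[:,1]<382); return cv2.remap(g,p[:,0:1],p[:,1:2],cv2.INTER_LINEAR)[:,0],ok
def cost(v,g,c):
    s=0; r=[samp(g,c,pts(v,.114+d,.164+d)) for d in (0,.016,-.016)]
    ok=r[0][1]&r[1][1]&r[2][1]; m,o,i=[q[0] for q in r]
    return -np.mean(np.clip(2*m-o-i,-60,250)[ok])
def fit(c,blur=1.5,x0=(.433,-.291,-.15)):
    g=cv2.GaussianBlur(c['color'].astype(np.float32).min(2),(0,0),blur)
    best=min((minimize(cost,[x0[0]+dx,x0[1]+dy,x0[2]+da],args=(g,c),method='Nelder-Mead',options=dict(initial_simplex=np.array([x0]*4)+[[dx,dy,da]]+np.vstack([np.zeros(3),np.diag([.005,.005,.05])]),xatol=1e-5,fatol=1e-3)) for dx in (-.006,0,.006) for dy in (-.006,0,.006) for da in (-.04,.03)),key=lambda r:r.fun)
    return best.x,best.fun
E
python3 - <<'E'
from rim import *
for n in ('v7','v8'):
    c=pickle.load(open(n+'.pkl','rb'))['cam']; x,f=fit(c); print(n,x,np.degrees(x[2]),f)
for n in ('top','scene'):
    c=robot.camera(n); x,f=fit(c,.8); print(n,x,np.degrees(x[2]),f)
E
```

```text
v7 [ 0.4329 -0.2918 -0.1531] -8.774442776810167 -192.4482879638672
v8 [ 0.4329 -0.2921 -0.1537] -8.808451235058865 -96.5503921508789
top [ 0.4364 -0.2941 -0.1538] -8.813754183615416 -126.93852996826172
scene [ 0.4354 -0.2923 -0.1568] -8.982531619595632 -93.9102783203125
```

Request:
step_arm(travel=[[-15,5,0],[-50,16,0],[-92,29,0],[-134,42,0],[-176,55,0],[-218,68,0],[-260,81,0],[-300,94,0]], twist=[[0,0,-1],[0,0,-2],[0,0,-3],[0,0,-4],[0,0,-5],[0,0,-6],[0,0,-7],[0,0,-7.8]])

```text
clock: 80.75
ee_pos: [0.4276, 0.0745, 0.2084]
eef_rot: [[0.151, 0.989, -0.001], [0.989, -0.151, -0.0], [-0.0, -0.001, -1.0]]
contact_force: [1.0, 0.1, -1.3]
gripper_width: 0.182
grasp_force: 30.0
```

Run:
```python
from h import *
s=st(); T=np.array([.4329,-.2925,.20]); R=np.array(s['eef_rot']); print(R.T@(T-s['ee_pos'])*1000)
```

```text
t 80.75 p [0.4276 0.0745 0.2084] yaw 81.32 q6 0.19 w 0.182 g 30.0 f [ 1.   0.1 -1.3]
[-361.9476   60.6552    8.459 ]
```

Request:
step_arm(travel=[[-30,5,0],[-75,12,0],[-122,20,0],[-170,28,0],[-218,36,0],[-266,44,0],[-314,52,0],[-345,57,0]], twist=[[0,0,0],[0,0,0],[0,0,0],[0,0,0],[0,0,0],[0,0,0],[0,0,0],[0,0,0]])

```text
clock: 81.55
ee_pos: [0.4317, -0.2766, 0.2083]
eef_rot: [[0.153, 0.988, -0.001], [0.988, -0.153, 0.0], [-0.0, -0.001, -1.0]]
contact_force: [-0.1, -0.4, -0.5]
gripper_width: 0.176
grasp_force: 30.0
```

Request:
step_arm(travel=[[-8,1,0],[-14,2,0],[-14,2,0],[-14,2,0],[-14,2,0],[-14,2,0],[-14,2,0],[-14,2,0]], twist=[[0,0,0],[0,0,0],[0,0,0],[0,0,0],[0,0,0],[0,0,0],[0,0,0],[0,0,0]])

```text
clock: 82.35
ee_pos: [0.4322, -0.2874, 0.2091]
eef_rot: [[0.151, 0.988, 0.0], [0.988, -0.151, -0.0], [-0.0, 0.0, -1.0]]
contact_force: [0.1, 0.1, -1.6]
gripper_width: 0.175
grasp_force: 30.0
```

Run:
```python
from h import *
s=st(); D=masks('wrist','lid lid_seat','v13');c=D['cam']
z0=s['ee_pos'][2]-.0394
for t,z in (('lid',z0),('lid_seat',z0+.012)):
  for q,xy in D['p_'+t]: print(t,round(q,2),xy.astype(int),onz(c,xy,z))
T=np.array([.4329,-.2925,.17]); R=np.array(s['eef_rot']); print(R.T@(T-s['ee_pos'])*1000)
```

```text
t 82.35 p [ 0.4322 -0.2874  0.2091] yaw 81.29 q6 -0.55 w 0.175 g 30.0 f [ 0.1  0.1 -1.6]
lid 0.71 [252 221] [ 0.4281 -0.285   0.1697]
[-4.909   1.5039 39.1096]
```

Request:
step_arm(travel=[[-3,1,5],[-5.5,1.5,15],[-5.5,1.5,27],[-5.5,1.5,37],[-5.5,1.5,43],[-5.5,1.5,46],[-5.5,1.5,47],[-5.5,1.5,47]], twist=[[0,0,0],[0,0,0],[0,0,0],[0,0,0],[0,0,0],[0,0,0],[0,0,0],[0,0,0]])

```text
clock: 83.4
ee_pos: [0.4329, -0.2933, 0.1621]
eef_rot: [[0.152, 0.988, 0.0], [0.988, -0.152, -0.0], [-0.0, 0.0, -1.0]]
contact_force: [-0.5, -0.3, -1.5]
gripper_width: 0.175
grasp_force: 30.0
```

Request:
step_arm(travel=[[0,0,1],[0,0,2],[0,0,3],[0,0,4],[0,0,5],[0,0,6],[0,0,7],[0,0,7]], twist=[[0,0,0],[0,0,0],[0,0,0],[0,0,0],[0,0,0],[0,0,0],[0,0,0],[0,0,0]])

```text
clock: 84.2
ee_pos: [0.4327, -0.2932, 0.1549]
eef_rot: [[0.152, 0.988, -0.0], [0.988, -0.152, 0.0], [0.0, -0.0, -1.0]]
contact_force: [0.6, -0.3, -0.8]
gripper_width: 0.173
grasp_force: 30.0
```

The plug has entered the mouth without contact. Now press on.

Request:
step_arm(travel=[[0,0,1],[0,0,2],[0,0,3],[0,0,4],[0,0,5],[0,0,5],[0,0,5],[0,0,5]], twist=[[0,0,0],[0,0,0],[0,0,0],[0,0,0],[0,0,0],[0,0,0],[0,0,0],[0,0,0]])

```text
clock: 85.0
ee_pos: [0.4328, -0.2933, 0.1499]
eef_rot: [[0.152, 0.988, 0.0], [0.988, -0.152, 0.0], [0.0, -0.0, -1.0]]
contact_force: [2.7, 1.3, -2.5]
gripper_width: 0.176
grasp_force: 30.0
```

Request:
step_arm(travel=[[0,0,1],[0,0,2],[0,0,3],[0,0,4],[0,0,4.5],[0,0,4.5],[0,0,4.5],[0,0,4.5]], twist=[[0,0,0],[0,0,0],[0,0,0],[0,0,0],[0,0,0],[0,0,0],[0,0,0],[0,0,0]])

```text
clock: 85.8
ee_pos: [0.4327, -0.2933, 0.1464]
eef_rot: [[0.152, 0.988, 0.0], [0.988, -0.152, -0.0], [-0.0, 0.0, -1.0]]
contact_force: [-2.1, 4.5, 20.1]
gripper_width: 0.171
grasp_force: 30.0
```

Home height is reached with 20 N. I'll let go, then check by pressing the bar top with the jaws shut (expected contact at TCP z = 0.171).

Request:
step_arm(travel=[[0,0,0],[0,0,0],[0,0,0],[0,0,0],[0,0,-10],[0,0,-25],[0,0,-40],[0,0,-50]], twist=[[0,0,0],[0,0,0],[0,0,0],[0,0,0],[0,0,0],[0,0,0],[0,0,0],[0,0,0]], jaw=-0.3)

```text
clock: 86.6
ee_pos: [0.433, -0.2935, 0.197]
eef_rot: [[0.152, 0.988, 0.001], [0.988, -0.152, -0.001], [-0.001, 0.001, -1.0]]
contact_force: [-0.1, 0.6, -0.8]
gripper_width: 0.345
grasp_force: 0.0
```

Request:
step_arm(travel=[[0,0,0],[0,0,0],[0,0,0],[0,0,0],[0,0,5],[0,0,10],[0,0,14],[0,0,18]], twist=[[0,0,0],[0,0,0],[0,0,0],[0,0,0],[0,0,0],[0,0,0],[0,0,0],[0,0,0]], jaw=-1)

```text
clock: 87.4
ee_pos: [0.4326, -0.2932, 0.1769]
eef_rot: [[0.152, 0.988, -0.0], [0.988, -0.152, 0.0], [0.0, -0.0, -1.0]]
contact_force: [-0.2, -0.2, -0.6]
gripper_width: 0.001
grasp_force: 0.0
```

Request:
step_arm(travel=[[0,0,1],[0,0,2],[0,0,3],[0,0,4],[0,0,5],[0,0,6],[0,0,6],[0,0,6]], twist=[[0,0,0],[0,0,0],[0,0,0],[0,0,0],[0,0,0],[0,0,0],[0,0,0],[0,0,0]])

```text
clock: 88.2
ee_pos: [0.4327, -0.2933, 0.1716]
eef_rot: [[0.152, 0.988, 0.0], [0.988, -0.152, -0.0], [-0.0, 0.0, -1.0]]
contact_force: [0.7, 0.3, -0.4]
gripper_width: 0.004
grasp_force: 0.0
```

Request:
step_arm(travel=[[0,0,0.5],[0,0,1],[0,0,1.5],[0,0,2],[0,0,2],[0,0,2],[0,0,2],[0,0,2]], twist=[[0,0,0],[0,0,0],[0,0,0],[0,0,0],[0,0,0],[0,0,0],[0,0,0],[0,0,0]])

```text
clock: 89.0
ee_pos: [0.4328, -0.2933, 0.171]
eef_rot: [[0.152, 0.988, 0.001], [0.988, -0.152, -0.001], [-0.001, 0.001, -1.0]]
contact_force: [-7.6, 5.2, 29.7]
gripper_width: 0.007
grasp_force: 14.9
```

Request:
step_arm(travel=[[0,0,-5],[0,0,-25],[0,0,-60],[0,0,-100],[20,0,-130],[60,0,-130],[100,0,-130],[140,0,-130]], twist=[[0,0,0],[0,0,0],[0,0,0],[0,0,0],[0,0,0],[0,0,0],[0,0,0],[0,0,0]])

```text
clock: 89.8
ee_pos: [0.454, -0.1536, 0.2998]
eef_rot: [[0.152, 0.988, 0.001], [0.988, -0.152, -0.0], [-0.0, 0.001, -1.0]]
contact_force: [0.6, 0.3, -1.0]
gripper_width: 0.006
grasp_force: 0.0
```

Request:
step_arm(travel=[[45,0,0],[90,0,0],[135,0,0],[160,0,0],[180,0,0],[180,0,0],[180,0,0],[180,0,0]], twist=[[0,0,0],[0,0,0],[0,0,0],[0,0,0],[0,0,0],[0,0,0],[0,0,0],[0,0,0]])

```text
clock: 90.6
ee_pos: [0.4812, 0.0223, 0.2995]
eef_rot: [[0.152, 0.988, -0.0], [0.988, -0.152, -0.0], [-0.0, -0.0, -1.0]]
contact_force: [-0.3, -0.2, -0.3]
gripper_width: 0.008
grasp_force: 0.0
```

Run:
```python
from h import *
s=st()
for n in ('top','scene'):
  c=look(n,'lid_seat:.119 lid:.107 tool:.004 tray_in:.004')
  cv2.imwrite(f'pics/z_{n}.png',c['color'])
  D=masks(n,'lid tool','z_'+n)
  for q,xy,m in D['lid']: print(n,'lid',round(q,2),xy.astype(int),m.sum(),rect(D['cam'],m,.124))
  for q,xy,m in D['tool']: print(n,'tool',round(q,2),xy.astype(int),m.sum(),rect(D['cam'],m,.012))
```

```text
t 90.6 p [0.4812 0.0223 0.2995] yaw 81.24 q6 0.08 w 0.008 g 0.0 f [-0.3 -0.2 -0.3]
top lid_seat [(0.9, [354, 209], [0.4411, -0.2907])]
top lid [(0.87, [357, 214], [0.4306, -0.301]), (0.69, [342, 147], [0.6171, -0.2694])]
top tool [(0.68, [328, 148], [0.6463, -0.2476]), (0.54, [341, 147], [0.6491, -0.2867])]
top tray_in [(0.79, [354, 307], [0.183, -0.2968]), (0.73, [337, 147], [0.6506, -0.276])]
top lid 0.71 [359 212] 2926 [ 433.6 -293.7  174.5  123.2   81.1]
top tool 0.69 [331 145] 228 [ 656.6 -244.4  156.    17.8   -4.6]
top tool 0.55 [341 144] 205 [ 644.6 -288.3  152.3   18.2   -4.6]
top tool 0.48 [191 206] 140 [478.2 156.2  38.9  29.2   0.1]
scene lid_seat [(0.94, [183, 154], [0.4153, -0.3015])]
scene lid [(0.74, [178, 162], [0.4453, -0.2973]), (0.68, [181, 158], [0.4201, -0.3058]), (0.41, [186, 191], [0.5483, -0.1989])]
scene tool [(0.88, [144, 232], [0.6404, -0.2813]), (0.86, [152, 241], [0.6572, -0.2417])]
scene tray_in [(0.8, [143, 236], [0.6547, -0.274]), (0.68, [220, 154], [0.2041, -0.3092])]
scene lid 0.94 [179 157] 1487 [ 436.9 -291.8  178.9  128.2   81. ]
scene tool 0.8 [145 245] 269 [ 659.4 -243.3  156.    21.7   -3.7]
scene tool 0.75 [137 234] 289 [ 651.5 -282.9  143.8   24.4   -5. ]
```

The lid bottomed at exactly the home height (0.171, stiff stop) and its flange lies centred on the tub. Both tools are in the tray, and the arm is clear.

```bash
python3 -c "
from bench import robot
print(robot.hand_in())"
```

```text
the job is handed in; nothing more can be done
None
```

The job is handed in, though hand-in returned no verdict. Both tools lie in the tray, both bottles were filmed on all four sides and placed in the damp box, the pedal was pressed to its stop before and after filming, and the lid is pressed home at rim height.

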